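# Release the slide jig at its guarded switch and clear the carrier

## Robot

A 6-joint arm with a two-finger parallel gripper is mounted at the origin on the work surface. World frame = base frame: x ahead of the robot, y to its left, z up, the work surface at z = 0. Lengths are in m, angles in degrees, forces in N, time in s.
With the tool pointing down it reaches from about 0.35 to 0.875 m from the base axis. Payload 15.5 kg.
Tool frame: the origin (TCP) lies midway between the tips of the shut fingers; the grasp point (between the pads) lies 19 mm behind it; x points along the fingers, y is the direction in which the jaws open and shut, and the axes are right-handed (so a half turn about x gives the same grasp; the last joint's range is limited). The gripper opens to 85 mm and grips with 20 to 120 N. Pads are 22 mm wide; open, the fingers measure 114 mm over their backs; the gripper's body (76 mm by 85 mm) begins 54 mm behind the grasp point. The pads swing forward as they close: fully open they stand 13 mm farther back than shut.
Start: joints at [-72.164, 28.281, 77.091, -0, 74.628, -5.472], TCP at [0.247, -0.574, 0.191] pointing down, gripper open.
Joint ranges: [-166.48, 166.48], [-47.26, 123.95], [12.59, 153.08], [-70.14, 250.14], [6.76, 159.57], [-176.63, 176.63]. Speed limits (degrees/s): [108.29, 108.29, 147.25, 172.46, 172.46, 172.46].

## Interface

Orientations are given as [roll, pitch, yaw] about the fixed x, y, z axes, in that order (R = Rz(yaw) Ry(pitch) Rx(roll)).
In Python, from bench import bot, cams gives the robot as it stands.
- The arm moves only by the tool move_arm, never from a script. Its argument "plan" is a list that holds one entry, the list of rows, each a list of 7 numbers: the gripper command: -1 is shut, 1 is fully open, values between are in proportion, then the shift along the world's x, y, z scaled (see below), then the turn, a rotation vector about the world's x, y, z scaled (see below). In form: [[[fingers, dx, dy, dz, rx, ry, rz], ...]]. A call has 1 to 12 rows; each row is the pose to reach, as a shift and turn from the pose commanded when the call began; what a row does not reach only later rows make up. The controller multiplies each number of a shift by 120 mm and each number of a turn by 90 degrees. A row lasts 1/8 s, in which the tool goes at most 62.5 mm and 10.7 degrees, less where a joint would pass 70% of its speed; a pose out of reach is approached as far as the arm can. A call with a number of a shift or a turn outside -1 to 1 is refused whole. A call with a gripper value outside its range is refused whole. The fingers move at their own pace and stop on an object; "newtons" is the grip in N (left out, the last holds). Time passes only in rows, so rows that repeat a pose let the fingers close. It gives the time, the measured TCP pose, the force and the opening at its end, in the units of the state.
- bot.state(): the state, without advancing time (a new reading comes with each control period).
- cams.read_camera(name): name is "side" or "top"; returns the picture (400x640x3 uint8, red, green, blue); there is no depth.
- cams.camera_model(name): a dict with "vfov" (degrees; the focal length in pixels is half the picture's height over the tangent of half this angle, whatever the lens; pixels are square), "cx", "cy" (the principal point, pixels), "cam_to_world" (4x4, takes a point from camera to world coordinates). Camera axes: x right, y up, looking along -z (the intrinsics and any distortion apply to the point x, -y, -z); pixel columns grow to the right and rows downward; lengths in m; the calibration is good to about 2 mm. A picture is of the moment at which its call begins. camera_model takes no time and is no camera call.
- bot.close_job(): hands the job in, once; it reports no verdict.
The state is a dict: "clock": time; "qpos": joint angles; "joint_vel": joint speeds; "tau": joint torques, N m; "eef_pos": TCP position; "eef_rot": TCP orientation; "ft_force": force on the tool from outside, world axes, zero at the start; "moment": the same for the moment, N m; "gripper_width": opening from 0.0 (shut) to 1.0 (fully open).
Only numpy, scipy, OpenCV 4.12 (cv2) and the standard library are available. Lean on these libraries where they do the work, as an engineer would, in place of code of your own. Each camera call takes 0.05 s, during which the arm holds its last target.

## Task

Release the hold-down of the slide mounting jig: lift the red guard cover on the switch box, flip the toggle beneath it fully to the back, and let the cover drop shut. Then press down the front end of the brass slide carrier lying flush in the blue jig so that its back end tips up, take it out by that end and lay it gently flat in the white tray. Leave everything else on the bench where it stands.

Things in the scene. Friction and masses are not known exactly. Their poses are not given: they have to be found in the camera images.
- switch_box: Grey fixed switch box, 110 (x) x 96 (y) x 60 mm high, standing on the bench. Origin: centre of its underside. Its +x axis points level from its front (the robot side) to its back, z up; its yaw varies. On its flat top (60 mm up) stands a toggle under a red guard cover.
- cover (a joint): Angle (rad) of the red guard cover: 0 shut, grows as its front edge is lifted, stop at 1.3. A spring and its weight (1 to 2 N at the front edge) pull it shut from any angle, so the finger that flips the toggle must also keep the cover raised, the edge lying on the finger; draw the finger out and it drops. Hinge at the back, along the box's y axis.
- cover_hinge (a point): Middle of the cover's hinge line, 30 mm behind (box +x) the box's centre, 84 mm above the bench. The cover is an upside-down box of 4 mm sheet: 100 mm from hinge to front, 84 mm wide (76 mm inside), top 136 mm above the bench, with front and side walls whose lower edges are at 84 mm when shut, 24 mm above the box's top. Its front edge overhangs the box's front by 15 mm.
- cover_lip (a point): Middle of the cover's lower front edge, moving with it; shut: 70 mm in front of (box -x) the box's centre, 84 mm above the bench. From this edge a yellow lip, 44 mm wide, 4 mm thick, flares forward and up at 45 degrees to 14 mm farther forward and 14 mm higher. Closed fingers tilted about 45 degrees, pointing down and to the back, slip under the lip parallel to it and lift it.
- toggle (a joint): Angle (rad) of the toggle: about 0 to 0.15 at the start (leaning 0.33 rad to the front of the box), 0.66 when flipped fully to the back. Stays where it is left; needs about 2 N. It does not touch the cover.
- toggle_tip (a point): Centre of the black 20 mm ball at the top of the toggle, 56 mm from its pivot; the bat is 12 mm thick. The pivot is on top of the box (60 mm above the bench), 25 mm in front of (box -x) its centre, midway across. It swings along the box's x axis.
- jig: Blue fixed mounting jig, 170 (x) x 110 (y) x 50 mm high. Origin: centre of its underside; +x from its front end (robot side) to its back end; yaw varies. In its top is an open well 126 mm (x) x 62 mm (y), 42 mm deep, in which the carrier lies flush on a tilting bed.
- bed (a joint): Tilt (rad) of the bed under the carrier: 0 level, stop at 0.42. Pressing down the carrier's front end (jig -x) tips it: the back end rises up to 23 mm above the jig's top. Axis along jig y through the jig's centre, 36 mm above the bench; the carrier's underside lies 6 mm above the axis. Stiff (2 to 3 N at 45 mm from the axis); stays where it is left.
- carrier_mid (a point): Centre (half-way up) of the loose brass slide carrier, a flat plate 116 (x) x 56 (y) x 8 mm, 0.1 to 0.2 kg, with two slides showing on top. At first flush in the jig with about 3 mm gaps at its sides, its +x axis along the jig's, its top 50 mm above the bench. Its raised back end can be gripped across its 56 mm width.
- tray: White fixed shallow tray, 190 (x) x 140 (y) x 18 mm high, walls 5 mm, floor 5 mm thick (inner floor 5 mm above the bench). Origin: centre of its underside; yaw varies.
- duster: Bystander: green air-duster can, 66 mm across, 178 mm high, upright. Origin: centre of its underside.
- dropper: Bystander: amber dropper bottle with black cap, 62 mm across, 104 mm high, upright. Origin: centre of its underside.
- loupe: Bystander: chrome loupe, 58 mm across, 60 mm high. Origin: centre of its underside.
- mount_a: Bystander: white slide mount, 70 x 70 x 5 mm, lying flat. Origin: centre of its underside.
- mount_b: Bystander: second white slide mount, as the first.
- cutter: Bystander: black film cutter base, 90 x 160 x 28 mm. Origin: centre of its underside.
- film_tin: Bystander: round film tin, 76 mm across, 32 mm high. Origin: centre of its underside.
Not all that is in view belongs to the job. Leave any pink or turquoise look-alike of the part that bears carrier_mid alone.

How it is judged (in metres and radians):
On the way, in this order (a step that is already met when the one before it is completed fails the run):
1. the guard cover is lifted while the toggle is still off (value of joint cover above 0.2 rad and value of joint toggle below 0.4 rad), for 0.1 s.
2. the toggle is flipped fully to the back with the cover held up (value of joint toggle above 0.56 rad and value of joint cover above 0.2 rad), for 0.1 s.
3. the cover has dropped shut over the flipped toggle, with the carrier still level in the jig (value of joint cover below 0.05 rad and value of joint toggle above 0.56 rad and value of joint bed below 0.1 rad), for 0.2 s.
4. the carrier's front end is pressed down so that its back end tips up (value of joint bed above 0.25 rad and angle between carrier_mid's own z axis and vertical above 0.2 rad and horizontal distance between carrier_mid and jig below 0.03 m), for 0.1 s.
5. the carrier is lifted out of the jig in the fingers (height (world z) of carrier_mid above 0.09 m and contact force between the fingers and carrier above 0.5 N), for 0.1 s.
At the end, for the whole second after the job is handed in: The cover is shut (below 0.05 rad), the toggle is flipped to the back (above 0.56 rad), and the carrier lies flat, windows up, on the floor of the tray (tilt under 0.1 rad, its centre at most 13 mm above the bench and within 55 mm of the tray's centre), at rest (value of joint cover below 0.05 rad and value of joint toggle above 0.56 rad and horizontal distance between carrier_mid and tray below 0.055 m and z of carrier_mid in the frame of tray below 0.013 m and angle between carrier_mid's own z axis and vertical below 0.1 rad and linear speed of carrier below 0.02 m/s); the robot touches nothing.
It fails at once if a bystander (can, bottle, loupe, mounts, cutter base, film tin) is knocked or shifted by more than 20 mm (distance of any of duster, dropper, loupe, mount_a, mount_b, cutter, film_tin from where it was at the start of the episode above 0.02 m).
It fails at once if the carrier is dropped or thrown into the tray (faster than 0.7 m/s near its floor) (horizontal distance between carrier_mid and tray below 0.08 m and z of carrier_mid in the frame of tray below 0.03 m and linear speed of carrier above 0.7 m/s).
It also fails if it takes over 72 s, if anything falls off the work surface, if the arm or the gripper's body presses on something with over 40 N, if the wrist force passes 120 N, or if a joint passes its speed limit or range.

## Working session

There is one attempt and no reset: what is moved stays moved. The work goes in short steps, Python scripts to look and compute and a tool call to move; the robot and the scene stay as the last step left them, time stands still between calls to the robot, and variables do not carry over. Pictures are saved under pics/ and viewed, and the job is handed in when it is done.

Besides the shell and the picture viewer there is one more tool, called after "Emit:" by a JSON object that holds its "api" and its "payload". move_arm: Moves the arm, as the interface text tells. Shifts and turns lie within -1 to 1; 1 stands for 120 mm of shift or 90 degrees of turn. Its arguments: {"type":"object","properties":{"plan":{"type":"array"},"newtons":{"type":"number"}},"required":["plan"]}

```bash
ls; mkdir -p pics; python3 - <<'E'
from bench import bot,cams
import cv2,numpy as np
print(bot.state())
for n in("side","top"):
    im=cams.read_camera(n); cv2.imwrite(f"pics/{n}0.png",im[:,:,::-1]); m=cams.camera_model(n); print(n,m)
E
```

```text
pics
{'clock': 0.0, 'qpos': array([-7.21645038e+01,  2.83138971e+01,  7.71264653e+01, -1.07674340e-03,
        7.46283134e+01, -5.47159813e+00]), 'joint_vel': array([-0.06769786, -0.01768248, -0.12171205,  0.01220292,  0.01775022,
        0.00555258]), 'tau': array([-2.75497550e-03, -8.82165742e+01, -3.83867455e+01, -1.71058273e-04,
        1.01127967e-02,  3.35628511e-05]), 'eef_pos': array([ 0.24716209, -0.57361663,  0.19071493]), 'eef_rot': array([-94.60576663,  89.93131629, 108.7016137 ]), 'ft_force': array([ 0.1412892 , -0.64483275,  0.16469398]), 'moment': array([-0.00056824, -0.02732859, -0.07198403]), 'gripper_width': 0.998296278774926}
side {'vfov': 45.20098818797372, 'cx': 315.5566658683786, 'cy': 199.28784038983486, 'cam_to_world': array([[-0.92967383,  0.19555512, -0.31219347,  0.06178413],
       [-0.36837217, -0.48678653,  0.79204849,  1.19934979],
       [ 0.00291756,  0.85135014,  0.52458977,  0.9174437 ],
       [ 0.        ,  0.        ,  0.        ,  1.        ]])}
top {'vfov': 48.272640140607095, 'cx': 320.5294153899544, 'cy': 211.15469360141643, 'cam_to_world': array([[-0.01661998,  0.9898803 , -0.14092822,  0.37758111],
       [-0.99984254, -0.0173303 , -0.0038144 , -0.06539628],
       [-0.00621812,  0.14084264,  0.99001247,  1.43586665],
       [ 0.        ,  0.        ,  0.        ,  1.        ]])}
```

View pics/side0.png

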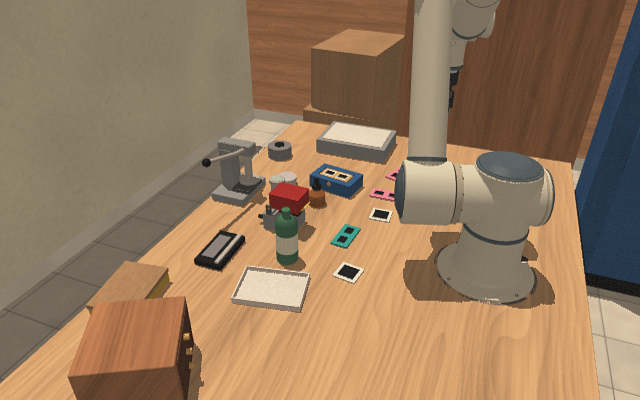

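View pics/top0.png

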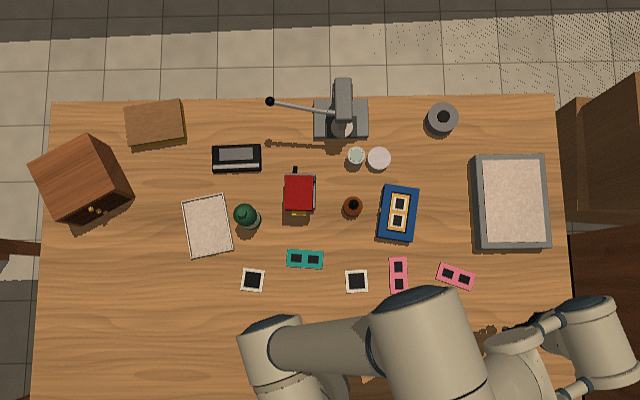

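The top view shows the red cover at about (299,193) with its yellow lip at the bottom, the jig at (398,212), the tray at (207,226), the can at (246,215), the dropper at (352,206), and pink and turquoise decoys along the front. Next I'll zoom in and measure.

```bash
cat > h.py <<'E'
import numpy as np,cv2
from bench import bot,cams
def ray(n,u,v):
    m=cams.camera_model(n);f=200/np.tan(np.radians(m['vfov']/2));T=m['cam_to_world']
    d=T[:3,:3]@np.array([(u-m['cx'])/f,-(v-m['cy'])/f,-1]);return T[:3,3],d
def plane(n,u,v,z):
    o,d=ray(n,u,v);return o+d*(z-o[2])/d[2]
def proj(n,p):
    m=cams.camera_model(n);f=200/np.tan(np.radians(m['vfov']/2));T=m['cam_to_world']
    c=T[:3,:3].T@(np.array(p)-T[:3,3]);return m['cx']+f*c[0]/-c[2],m['cy']-f*c[1]/-c[2]
def crop(n,im,box,k,name):
    x0,y0,x1,y1=box;c=im[y0:y1,x0:x1,::-1];cv2.imwrite(name,cv2.resize(c,None,fx=k,fy=k,interpolation=cv2.INTER_CUBIC))
def mask_hsv(im,lo,hi):
    return cv2.inRange(cv2.cvtColor(np.ascontiguousarray(im),cv2.COLOR_RGB2HSV),lo,hi)
E
python3 - <<'E'
from h import *
t=cv2.imread('pics/top0.png')[:,:,::-1];s=cv2.imread('pics/side0.png')[:,:,::-1]
crop('top',t,(170,140,440,300),2.9,'pics/t1.png');crop('side',s,(220,150,360,310),3.7,'pics/s1.png')
hsv=cv2.cvtColor(np.ascontiguousarray(t),cv2.COLOR_RGB2HSV)
def comp(name,m,z,box):
    mm=np.zeros_like(m);x0,y0,x1,y1=box;mm[y0:y1,x0:x1]=m[y0:y1,x0:x1]
    c=max(cv2.findContours(mm,cv2.RETR_EXTERNAL,cv2.CHAIN_APPROX_NONE)[0],key=cv2.contourArea)
    P=np.array([plane('top',*p[0],z)[:2] for p in c],np.float32)
    r=cv2.minAreaRect(P);print(name,r,cv2.minAreaRect(c)); return P
comp('red top',cv2.inRange(hsv,(0,150,90),(8,255,255))|cv2.inRange(hsv,(172,150,90),(180,255,255)),.136,(270,160,330,230))
comp('jig',cv2.inRange(hsv,(100,120,40),(125,255,255)),.05,(360,170,430,260))
comp('carrier',cv2.inRange(hsv,(12,40,170),(28,160,255)),.05,(385,188,412,235))
comp('tray',cv2.inRange(hsv,(0,0,120),(180,60,255)),.018,(170,180,238,270))
comp('yellow',cv2.inRange(hsv,(20,150,110),(33,255,255)),.09,(270,200,330,230))
E
```

```text
red top ((0.6228673458099365, 0.0053042396903038025), (0.08304985612630844, 0.10536516457796097), 88.99524688720703) ((298.0, 191.5), (28.0, 35.0), 0.0)
jig ((0.5673130750656128, -0.30093657970428467), (0.11335642635822296, 0.17094266414642334), 79.68223571777344) ((397.49993896484375, 212.49996948242188), (36.48670959472656, 54.02295684814453), 8.13010311126709)
carrier ((0.542332112789154, -0.29832035303115845), (0.044083014130592346, 0.045729998499155045), 79.50857543945312) ((396.97998046875, 220.13998413085938), (14.142135620117188, 14.707822799682617), 8.130102157592773)
tray ((0.5125102400779724, 0.23160989582538605), (0.009696385823190212, 0.003193269018083811), 0.7042547464370728) ((229.5, 233.5), (1.0, 3.0), 0.0)
yellow ((0.5618323087692261, 0.020669471472501755), (0.018297094851732254, 0.006144046783447266), 88.9999008178711) ((294.0, 214.0), (2.0, 6.0), 90.0)
```

View pics/t1.png

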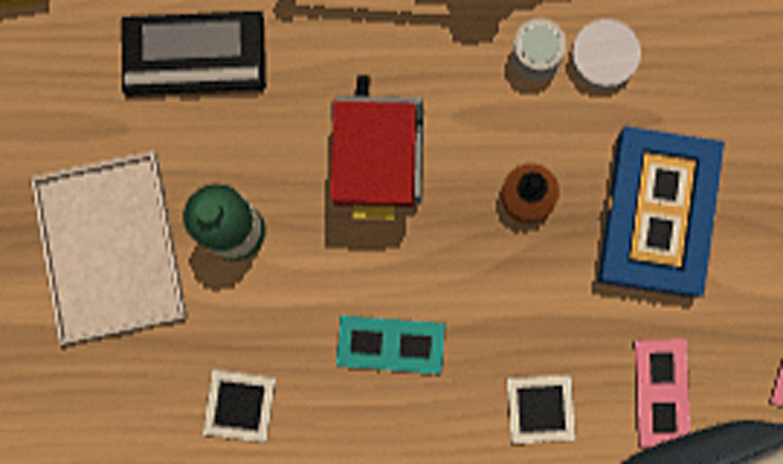

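View pics/s1.png

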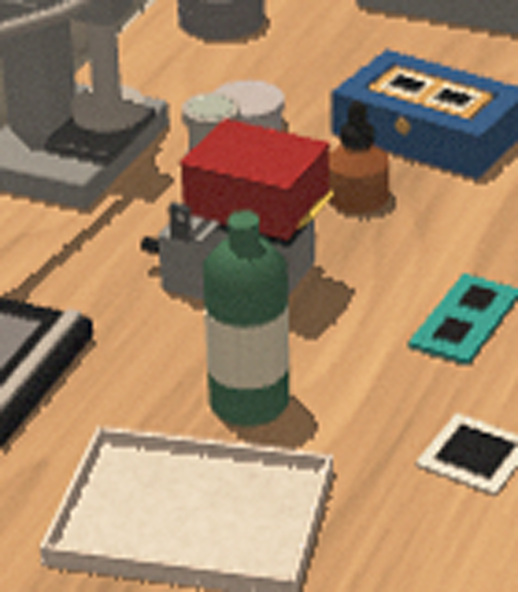

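```bash
cat > m.py <<'E'
from h import *
t=cv2.imread('pics/top0.png')[:,:,::-1];s=cv2.imread('pics/side0.png')[:,:,::-1]
t=np.ascontiguousarray(t);hsv=cv2.cvtColor(t,cv2.COLOR_RGB2HSV)
def edges(name,m,z,box,n='top'):
    mm=np.zeros_like(m);x0,y0,x1,y1=box;mm[y0:y1,x0:x1]=m[y0:y1,x0:x1]
    mm=cv2.morphologyEx(mm,cv2.MORPH_CLOSE,np.ones((5,5)))
    c=max(cv2.findContours(mm,cv2.RETR_EXTERNAL,cv2.CHAIN_APPROX_NONE)[0],key=cv2.contourArea)
    P=np.array([plane(n,*p[0],z)[:2] for p in c],np.float32)
    (cx,cy),(w,h),a=cv2.minAreaRect(P)
    if a>45: a-=90;w,h=h,w
    A=np.radians(a);ex=np.array([np.cos(A),np.sin(A)]);ey=np.array([-ex[1],ex[0]])
    q=(P-[cx,cy])@np.array([ex,ey]).T
    print(name,'rect',cx,cy,w,h,a)
    for lab,sel,ax in (('back+x',(q[:,0]>w/2-.006)&(abs(q[:,1])<h/2-.008),0),('front',(q[:,0]<-w/2+.006)&(abs(q[:,1])<h/2-.008),0),('left+y',(q[:,1]>h/2-.006)&(abs(q[:,0])<w/2-.008),1),('right',(q[:,1]<-h/2+.006)&(abs(q[:,0])<w/2-.008),1)):
        L=P[sel]
        if len(L)<4: continue
        vx,vy,px,py=cv2.fitLine(L,cv2.DIST_HUBER,0,.01,.01).ravel()
        an=np.degrees(np.arctan2(vy,vx)); an=(an+90)%180-90 if ax==1 else (an-90+90)%180-90
        print('  ',lab,len(L),'yaw %.2f'%an,'mean',L.mean(0).round(4))
edges('red',cv2.inRange(hsv,(0,150,60),(8,255,255))|cv2.inRange(hsv,(172,150,60),(180,255,255)),.136,(270,160,330,230))
edges('jig',cv2.inRange(hsv,(100,120,40),(125,255,255)),.05,(360,170,430,260))
edges('carrier',cv2.inRange(hsv,(8,30,150),(30,200,255)),.05,(387,190,412,235))
edges('tray',cv2.inRange(hsv,(0,0,100),(180,85,255)),.018,(178,188,232,262))
edges('yellow',cv2.inRange(hsv,(20,170,110),(35,255,255)),.091,(270,205,330,222))
print([proj('side',p) for p in ((.57,-.30,.05),(.563,.007,.098))])
E
python3 m.py
```

```text
red rect 0.6215142607688904 0.0053941234946250916 0.10835558921098709 0.08300507068634033 -0.7980804443359375
   back+x 19 yaw -1.03 mean [0.6726 0.0108]
   front 23 yaw -1.00 mean [0.5702 0.0058]
   left+y 31 yaw -2.86 mean [0.6219 0.0457]
   right 31 yaw -0.80 mean [ 0.6204 -0.0361]
jig rect 0.5673130750656128 -0.30093657970428467 0.17094266414642334 0.11335642635822296 -10.317764282226562
   back+x 31 yaw -9.99 mean [ 0.6499 -0.3154]
   front 31 yaw -10.18 mean [ 0.4845 -0.2868]
   left+y 49 yaw -10.66 mean [ 0.5768 -0.2478]
   right 49 yaw -10.12 mean [ 0.5577 -0.3552]
carrier rect 0.5682202577590942 -0.30294597148895264 0.11440744996070862 0.054799873381853104 -9.852058410644531
   back+x 12 yaw -8.31 mean [ 0.6232 -0.3128]
   front 12 yaw -8.20 mean [ 0.5133 -0.2926]
   left+y 31 yaw -10.00 mean [ 0.5716 -0.2772]
   right 31 yaw -10.07 mean [ 0.5644 -0.3284]
tray rect 0.5426843166351318 0.30486708879470825 0.19132788479328156 0.14118370413780212 10.857151985168457
   back+x 39 yaw 11.20 mean [0.6342 0.322 ]
   front 39 yaw 11.13 mean [0.4507 0.2864]
   left+y 53 yaw 11.27 mean [0.5296 0.3726]
   right 51 yaw 10.59 mean [0.5595 0.2391]
yellow rect 0.5614830255508423 0.008441546931862831 0.006139517296105623 0.042615167796611786 -1.0002822875976562
   back+x 14 yaw -1.00 mean [0.5619 0.0063]
   front 16 yaw 4.54 mean [0.5607 0.0071]
[(np.float64(336.17852692303836), np.float64(175.08209257567802)), (np.float64(306.41373000044354), np.float64(205.31365327935316))]
```

```bash
cat > m2.py <<'E'
from h import *
def sub(f,x0,y0,x1,y1,axis,thr):
    # subpixel crossing of thr along axis; returns pts list with both first & last crossings
    a=[];b=[]
    rng=range(x0,x1) if axis==0 else range(y0,y1)
    for i in rng:
        p=f[y0:y1,i] if axis==0 else f[i,x0:x1]
        ins=np.where(p>thr)[0]
        if len(ins)==0: continue
        j=ins[0];k=ins[-1]
        if j==0 or k==len(p)-1: continue
        lo=j-1+(thr-p[j-1])/(p[j]-p[j-1]);hi=k+(p[k]-thr)/(p[k]-p[k+1])
        if axis==0:a.append((i,y0+lo));b.append((i,y0+hi))
        else:a.append((x0+lo,i));b.append((x0+hi,i))
    return np.array(a),np.array(b)
def line(n,pts,z,ax):
    P=np.array([plane(n,*p,z)[:2] for p in pts],np.float32)
    vx,vy,px,py=cv2.fitLine(P,cv2.DIST_HUBER,0,.001,.001).ravel()
    an=np.degrees(np.arctan2(vy,vx)); an=(an+90)%180-90 if ax=='side' else (an)%180-90
    return P.mean(0).round(4),round(float(an),2),np.array([px,py]),np.array([vx,vy])
if __name__=='__main__':
    t=cv2.imread('pics/top0.png')[:,:,::-1].astype(float)
    red=t[:,:,0]-(t[:,:,1]+t[:,:,2])/2
    print(red[165:222,300].astype(int)); print(t[205:222,299].astype(int).tolist())
    print(red[190,275:325].astype(int))
    for i in (0,1): 
        a,b=sub(red,288,160,311,212,0,75) if i==0 else sub(red,275,178,325,203,1,75)
        for z in (.136,): print(i,line('top',a,z,('end','side')[i])[:2],line('top',b,z,('end','side')[i])[:2])
    blue=t[:,:,2]-t[:,:,0]
    a,b=sub(blue,388,165,408,255,0,30);print('jig ends',line('top',a,.05,'end')[:2],line('top',b,.05,'end')[:2])
    a,b=sub(blue,360,196,430,228,1,30);print('jig sides',line('top',a,.05,'side')[:2],line('top',b,.05,'side')[:2])
E
python3 m2.py
```

```text
[ 68  63  61  60  65  67  71  66  33  12  74 122 112 111 110 112 116 116
 115 114 109 117 115 113 118 117 115 115 112 111 113 114 114 113 113 112
 114 114 115 114 119 114 116 121 118  40  47  49  47  51  56  28  32  34
  33  35  33]
[[145, 32, 28], [140, 25, 19], [140, 29, 23], [154, 33, 29], [139, 25, 25], [52, 21, 11], [87, 61, 19], [103, 83, 27], [104, 84, 32], [108, 83, 23], [116, 87, 39], [75, 52, 37], [82, 59, 38], [83, 61, 39], [83, 59, 40], [82, 57, 36], [81, 61, 40]]
[ 67  67  67  67  67  67  66  72  25  51 124 111 108 112 114 113 114 113
 116 112 118 112 112 116 116 117 115 118 112 115 113 117 111 113 110 115
 117 110  12   5  13  75  69  68  65  65  65  65  67  66]
0 (array([0.6734, 0.0019], dtype=float32), -2.73) (array([0.569 , 0.0029], dtype=float32), -2.25)
1 (array([0.6279, 0.0463], dtype=float32), -2.63) (array([ 0.6263, -0.0438], dtype=float32), -15.38)
jig ends (array([ 0.6532, -0.3045], dtype=float32), -10.11) (array([ 0.4813, -0.2975], dtype=float32), -9.7)
jig sides (array([ 0.5706, -0.2464], dtype=float32), -9.82) (array([ 0.5686, -0.359 ], dtype=float32), -10.12)
```

```bash
python3 - <<'E'
from m2 import *
t=cv2.imread('pics/top0.png')[:,:,::-1].astype(float)
red=t[:,:,0]-(t[:,:,1]+t[:,:,2])/2
a,b=sub(red,275,178,317,203,1,75);print('sides',line('top',a,.136,'side')[:2],line('top',b,.136,'side')[:2])
for u in (294,299,304): print(u,plane('top',u,215.5,.098).round(4),plane('top',u,210.2,.084).round(4))
print(t[212,285:312].astype(int).tolist())
s=cv2.imread('pics/side0.png')[:,:,::-1]
crop('side',s,(255,170,345,250),8,'pics/s2.png')
E
```

```text
sides (array([0.6206, 0.0466], dtype=float32), -2.66) (array([ 0.6191, -0.0371], dtype=float32), -1.61)
294 [0.5562 0.0202 0.098 ] [0.5744 0.021  0.084 ]
299 [0.5559 0.0051 0.098 ] [0.5741 0.0057 0.084 ]
304 [ 0.5556 -0.01    0.098 ] [ 0.5739 -0.0096  0.084 ]
[[88, 65, 45], [83, 62, 40], [83, 62, 39], [82, 62, 38], [84, 63, 37], [80, 62, 43], [78, 59, 32], [98, 79, 20], [96, 75, 22], [96, 76, 21], [95, 73, 20], [102, 84, 27], [99, 79, 18], [101, 83, 23], [103, 83, 27], [106, 86, 28], [101, 83, 23], [102, 82, 24], [105, 84, 29], [102, 83, 26], [107, 87, 23], [75, 59, 29], [82, 62, 43], [78, 63, 40], [77, 58, 36], [79, 62, 37], [80, 64, 41]]
```

View pics/s2.png

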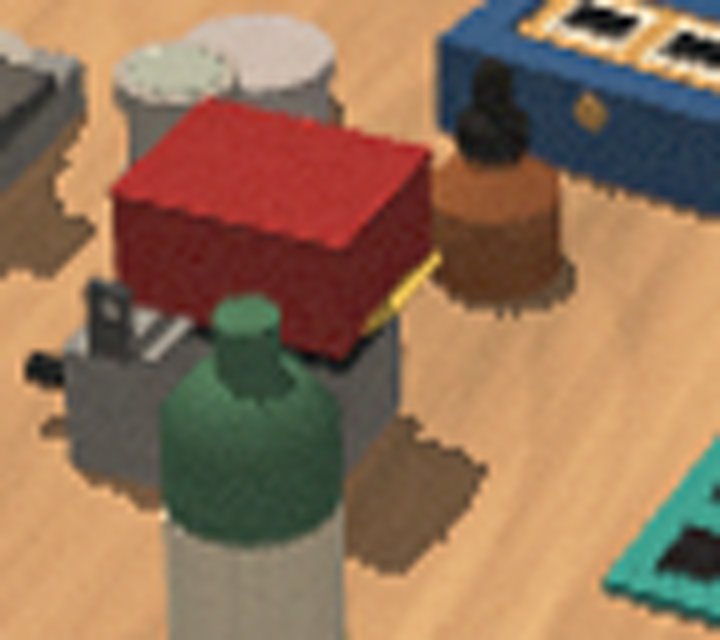

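```bash
python3 - <<'E'
from h import *
for u,v in ((342,245),(430,152),(115,188),(210,98)): print(plane('side',255+u/8-.5,170+v/8-.5,.136).round(4))
E
```

```text
[0.5775 0.0452 0.136 ]
[ 0.573  -0.0333  0.136 ]
[0.678  0.0393 0.136 ]
[ 0.6738 -0.0402  0.136 ]
```

```bash
cat > p.py <<'E'
from h import *
from scipy.spatial.transform import Rotation as R
YAW=-2.8; BC=np.array([.6445,.0032])
def box(X,Z,Y=0):
    a=np.radians(YAW);return np.array([BC[0]+X*np.cos(a)/1e3-Y*np.sin(a)/1e3,BC[1]+X*np.sin(a)/1e3+Y*np.cos(a)/1e3,Z/1e3])
def ori(yaw,tilt,flip=False):
    # tool x: tilt deg from straight down towards +x(yaw); y along +-ylocal
    Rz=R.from_euler('z',yaw,degrees=True).as_matrix();t=np.radians(tilt)
    x=Rz@[np.sin(t),0,-np.cos(t)];y=Rz@[0,1,0]
    if flip:y=-y
    return R.from_matrix(np.stack([x,y,np.cross(x,y)],1))
def cur():
    s=bot.state();return np.array(s['eef_pos']),R.from_euler('xyz',s['eef_rot'],degrees=True)
def row(p,Rt,p0=None,R0=None):
    if p0 is None:p0,R0=cur()
    return ((p-p0)/.12).round(3),((Rt*R0.inv()).as_rotvec(degrees=True)/90).round(3)
E
python3 - <<'E'
from p import *
print('duster',plane('top',245,213,.17).round(3),'side neck', plane('side',286,209,.178).round(3))
print('dropper',plane('top',353,203,.1).round(3))
for fl in (0,1): print(row(box(-115,102+180),ori(YAW,45,fl)))
print(box(-115,102),proj('top',plane('top',245,213,.17)))
E
```

```text
duster [0.556 0.156 0.17 ] side neck [0.56  0.163 0.178]
dropper [ 0.591 -0.159  0.1  ]
(array([2.354, 4.854, 0.76 ]), array([-0.667, -0.122,  1.594]))
(array([2.354, 4.854, 0.76 ]), array([ 0.089, -0.496, -0.275]))
[0.52963729 0.00881772 0.102     ] (np.float64(245.0), np.float64(213.0))
```

Emit:
{"api": "move_arm", "payload": {"plan": [[[-1,0.2,0.5,0.7,0,0,0],[-1,0.45,1,0.8,0,0,0],[-1,0.45,1,0.8,0.03,-0.16,-0.09],[-1,0.45,1,0.8,0.09,-0.5,-0.275]]]}}

```text
clock: 0.6
eef_pos: [0.3036, -0.4526, 0.2895]
eef_rot: [171.7, 70.8, 4.7]
ft_force: [-0.3, -0.8, -1.2]
gripper_width: 0.14
```

Emit:
{"api": "move_arm", "payload": {"plan": [[[-1,0.24,0.5,0,0,0,0],[-1,0.48,1,0,0,0,0],[-1,0.48,1,0,0,0,0]]]}}

```text
clock: 0.98
eef_pos: [0.3593, -0.3307, 0.2873]
eef_rot: [172.4, 71.2, 5.4]
ft_force: [-1.7, -1.0, 0.5]
gripper_width: -0.0
```

Emit:
{"api": "move_arm", "payload": {"plan": [[[-1,0.24,0.5,0,0,0,0],[-1,0.48,1,0,0,0,0],[-1,0.48,1,0,0,0,0]]]}}

```text
clock: 1.35
eef_pos: [0.4173, -0.2109, 0.2872]
eef_rot: [172.3, 71.2, 5.5]
ft_force: [-0.9, 0.3, -0.3]
gripper_width: 0.0
```

Emit:
{"api": "move_arm", "payload": {"plan": [[[-1,0.24,0.5,0,0,0,0],[-1,0.48,1,0,0,0,0],[-1,0.48,1,0,0,0,0]]]}}

```text
clock: 1.72
eef_pos: [0.4751, -0.0916, 0.2872]
eef_rot: [172.3, 71.2, 5.4]
ft_force: [-0.1, -0.7, -0.6]
gripper_width: 0.002
```

```bash
python3 - <<'E'
from p import *
print(row(box(-115,102+150),ori(YAW,45,True)))
E
```

```text
(array([ 0.455,  0.837, -0.294]), array([ 0.053, -0.29 , -0.163]))
```

Emit:
{"api": "move_arm", "payload": {"plan": [[[-1,0.2,0.4,-0.1,0.01,-0.07,-0.04],[-1,0.3,0.7,-0.2,0.025,-0.14,-0.08],[-1,0.455,0.837,-0.29,0.05,-0.29,-0.16],[-1,0.455,0.837,-0.29,0.053,-0.29,-0.163],[-1,0.455,0.837,-0.29,0.053,-0.29,-0.163]]]}}

```text
clock: 2.35
eef_pos: [0.5274, 0.0054, 0.2508]
eef_rot: [-179.8, 45.1, -3.0]
ft_force: [0.7, -0.0, 0.4]
gripper_width: -0.0
```

```bash
python3 - <<'E'
from p import *
print(row(box(-118,105),ori(YAW,45,True)),bot.state()['qpos'].round(0))
E
```

```text
(array([-0.007,  0.03 , -1.215]), array([-0.001, -0.001,  0.004])) [ -9.   3. 126.  36.   7.  50.]
```

Emit:
{"api": "move_arm", "payload": {"plan": [[[-1,0,0,-0.3,0,0,0],[-1,0,0,-0.6,0,0,0],[-1,0,0,-0.6,0,0,0]]]}}

```text
clock: 2.72
eef_pos: [0.5254, 0.0334, 0.2215]
eef_rot: [-175.2, 46.2, 3.5]
ft_force: [0.3, 1.2, -0.9]
gripper_width: -0.001
```

```bash
python3 - <<'E'
from p import *
print(row(box(-118,105),ori(YAW,45,True)),bot.state()['qpos'].round(1))
E
```

```text
(array([ 0.01 , -0.204, -0.971]), array([-0.037, -0.013, -0.032])) [ -9.1   7.1 128.3  81.    8.8   4.8]
```

Emit:
{"api": "move_arm", "payload": {"plan": [[[-1,0,0,0,0,0,0],[-1,0,0,0,0,0,0],[-1,0,0,0,0,0,0],[-1,0,0,0,0,0,0]]]}}

```text
clock: 3.22
eef_pos: [0.5249, 0.0345, 0.2221]
eef_rot: [-175.2, 46.1, 3.5]
ft_force: [-0.1, -0.5, 0.6]
gripper_width: -0.002
```

```bash
python3 - <<'E'
from p import *
print(row(box(-118,105),ori(YAW,45,True)),bot.state()['qpos'].round(1))
E
```

```text
(array([ 0.014, -0.213, -0.976]), array([-0.037, -0.013, -0.032])) [ -8.9   7.  128.3  80.3   8.7   5.5]
```

Emit:
{"api": "move_arm", "payload": {"plan": [[[-1,0.014,-0.21,-0.4,-0.037,-0.013,-0.032],[-1,0.014,-0.21,-0.6,-0.037,-0.013,-0.032],[-1,0.014,-0.21,-0.6,-0.037,-0.013,-0.032],[-1,0.014,-0.21,-0.6,-0.037,-0.013,-0.032],[-1,0.014,-0.21,-0.6,-0.037,-0.013,-0.032],[-1,0.014,-0.21,-0.6,-0.037,-0.013,-0.032]]]}}

```text
clock: 3.98
eef_pos: [0.5266, 0.0087, 0.1494]
eef_rot: [179.9, 45.0, -2.9]
ft_force: [0.4, -0.9, 0.7]
gripper_width: -0.003
```

```bash
python3 - <<'E'
from p import *
print(row(box(-118,105),ori(YAW,45,True)),bot.state()['qpos'].round(1))
E
```

```text
(array([ 0.   ,  0.002, -0.37 ]), array([ 0.001, -0.   ,  0.   ])) [ -8.3  20.8 135.9 169.8  21.9 -84.4]
```

```bash
cat > fit.py <<'E'
from p import *
from scipy.optimize import least_squares
D=[([28.314,77.126],[.2472,-.5736,.1907],[-94.6,89.93,108.7]),([3,126],[.5274,.0054,.2508],[-179.8,45.1,-3]),([7.0,128.3],[.5249,.0345,.2221],[-175.2,46.1,3.5]),([20.8,135.9],[.5266,.0087,.1494],[179.9,45,-2.9])]
def wc(p,x): # a1,d1,l1,l2,e
    a1,d1,l1,l2,e=p;A=np.radians(x[0]);B=np.radians(x[0]+x[1])
    return np.array([a1+l1*np.sin(A)+l2*np.sin(B)+e*np.cos(B),d1+l1*np.cos(A)+l2*np.cos(B)-e*np.sin(B)])
def res(p):
    o=[]
    for q,t,r in D:
        w=np.array(t)-p[5]*R.from_euler('xyz',r,degrees=True).as_matrix()[:,0]
        m=wc(p[:5],q);o+=[np.hypot(w[0],w[1])-m[0],w[2]-m[1]]
    return np.array(o+[.02*p[0],.02*p[4]])
s=least_squares(res,[0,.35,.4,.4,0,.25]);P=s.x
if __name__=='__main__':
    print(P.round(3),res(P).round(4))
    for tilt in (45,50,40,35):
      for X,Z in ((-118,105),(-78,65),(-66,94),(-55,118),(-16,118)):
        w=box(X,Z)-P[5]*ori(YAW,tilt,True).as_matrix()[:,0]
        tgt=np.array([np.hypot(w[0],w[1]),w[2]])
        q=least_squares(lambda x:wc(P[:5],x)-tgt,[20,130],x_scale=50).x
        print(tilt,X,Z,q.round(1),'j5',round(180-tilt-q.sum(),1))
E
python3 fit.py
```

```text
[0.018 0.257 0.581 0.376 0.114 0.367] [ 0.     -0.0001  0.0006 -0.0006 -0.0006  0.0009  0.     -0.0002  0.0004
  0.0023]
45 -118 105 [ 31.  139.3] j5 -35.3
45 -78 65 [ 38.6 135.1] j5 -38.7
45 -66 94 [ 32.5 132.1] j5 -29.6
45 -55 118 [ 28.2 129.3] j5 -22.5
45 -16 118 [ 29.1 123.9] j5 -17.9
50 -118 105 [ 38.6 144.4] j5 -53.0
50 -78 65 [ 45.  139.4] j5 -54.4
50 -66 94 [ 37.8 136.4] j5 -44.2
50 -55 118 [ 32.5 133.7] j5 -36.2
50 -16 118 [ 32.5 128. ] j5 -30.5
40 -118 105 [ 26.  134.3] j5 -20.3
40 -78 65 [ 33.9 130.7] j5 -24.6
40 -66 94 [ 28.8 127.7] j5 -16.5
40 -55 118 [ 25.2 124.8] j5 -10.1
40 -16 118 [ 26.8 119.5] j5 -6.3
35 -118 105 [ 22.9 129.5] j5 -7.4
35 -78 65 [ 30.7 126.2] j5 -11.9
35 -66 94 [ 26.4 123.1] j5 -4.6
35 -55 118 [ 23.5 120.3] j5 1.2
35 -16 118 [ 25.4 115.1] j5 4.5
```

Emit:
{"api": "move_arm", "payload": {"plan": [[[-1,0,0,-0.2,0,0,0],[-1,0,0,-0.37,0,0,0],[-1,0,0,-0.37,0,0,0]]]}}

```text
clock: 4.35
eef_pos: [0.5261, 0.0098, 0.1038]
eef_rot: [-179.9, 45.2, -2.7]
ft_force: [-0.4, -0.6, 0.1]
gripper_width: 0.003
```

```bash
python3 - <<'E'
from p import *
print(bot.state()['eef_pos'],bot.state()['qpos'].round(1))
for n in('side','top'):
    im=cams.read_camera(n);crop(n,im,(240,140,380,245) if n=='side' else (230,150,370,255),5.6,f'pics/{n}2.png')
for X,Z in ((-78,65),(-66,94),(-55,118),(-16,118)): print(X,Z,row(box(X,Z),ori(YAW,45,True)))
print(proj('side',bot.state()['eef_pos']),proj('top',bot.state()['eef_pos']))
E
```

```text
[0.52605244 0.00978651 0.10379507] [ -8.3  30.8 139.3 173.1  35.  -88.2]
-78 65 (array([ 0.334, -0.022, -0.337]), array([-0.001, -0.   , -0.   ]))
-66 94 (array([ 0.434, -0.027, -0.096]), array([-0.001, -0.   , -0.   ]))
-55 118 (array([ 0.526, -0.032,  0.104]), array([-0.001, -0.   , -0.   ]))
-16 118 (array([ 0.85 , -0.048,  0.104]), array([-0.001, -0.   , -0.   ]))
(np.float64(316.7820146185502), np.float64(206.04189806726737)) (np.float64(297.42416978755165), np.float64(224.92530058115003))
```

View pics/side2.png

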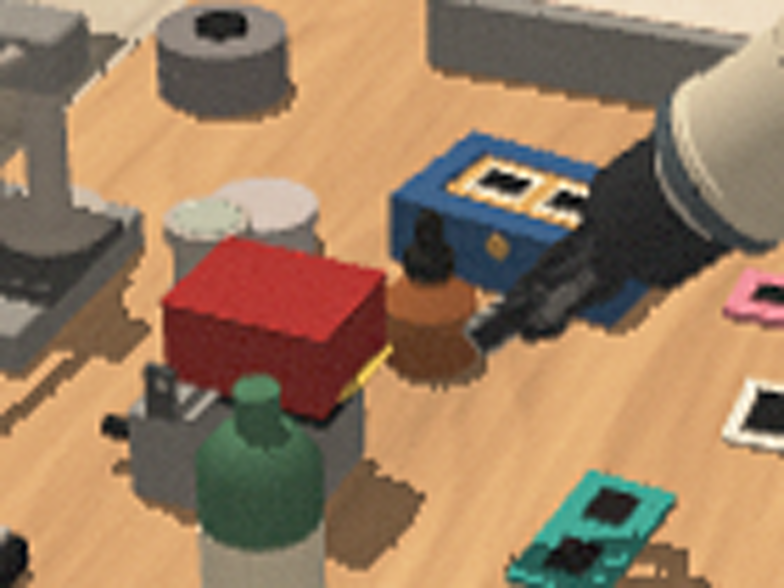

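View pics/top2.png

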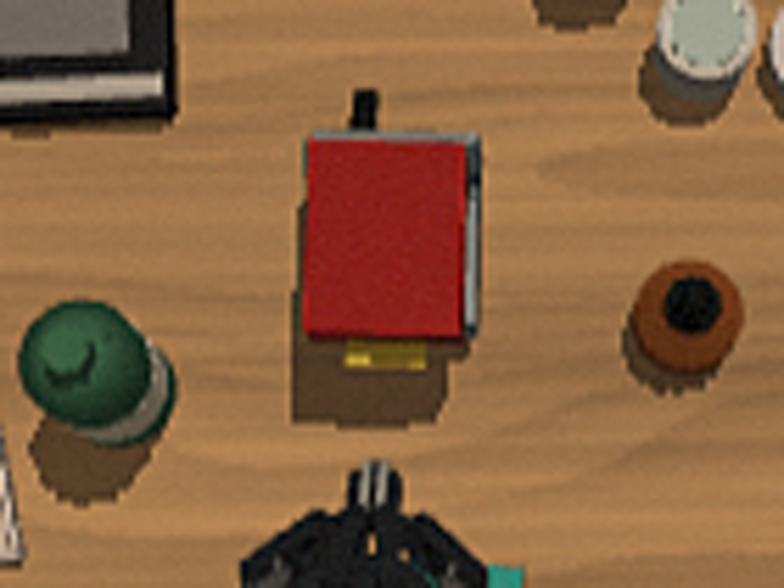

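Emit:
{"api": "move_arm", "payload": {"plan": [[[-1,0.12,-0.025,-0.12,0,0,0],[-1,0.24,-0.03,-0.24,0,0,0],[-1,0.334,-0.035,-0.337,0,0,0],[-1,0.334,-0.035,-0.337,0,0,0]]]}}

```text
clock: 4.95
eef_pos: [0.5672, 0.0053, 0.065]
eef_rot: [-179.9, 45.0, -2.7]
ft_force: [-0.1, -0.3, 0.9]
gripper_width: -0.0
```

```bash
python3 - <<'E'
from p import *
im=cams.read_camera('side');crop('side',im,(250,160,350,240),8,f'pics/s3.png')
for X,Z in ((-70,90),(-64,104),(-55,118),(-16,118)): print(X,Z,row(box(X,Z),ori(YAW,45,True)))
E
```

```text
-70 90 (array([0.067, 0.01 , 0.207]), array([-0., -0., -0.]))
-64 104 (array([0.117, 0.008, 0.323]), array([-0., -0., -0.]))
-55 118 (array([0.192, 0.004, 0.44 ]), array([-0., -0., -0.]))
-16 118 (array([ 0.517, -0.012,  0.44 ]), array([-0., -0., -0.]))
```

View pics/s3.png

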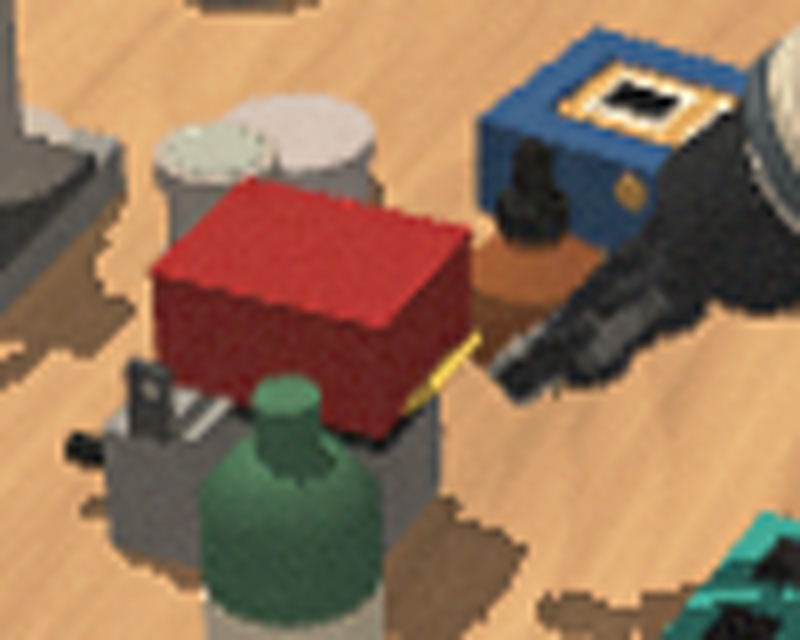

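```bash
python3 - <<'E'
from p import *
p=bot.state()['eef_pos']
for q in (p,box(-70,84,22),box(-70,84,-22),box(-84,98,22),box(-84,98,-22),box(-55,60,48),box(-55,60,-48)):
    a=np.array(proj('side',q));print(q.round(3),a.round(1),((a-[250,160]+.5)*8).round(0),'top',np.round(proj('top',q),1))
im=cams.read_camera('top');crop('top',im,(260,170,340,240),9,'pics/t3.png')
E
```

```text
[0.567 0.005 0.065] [305.7 213.4] [449. 432.] top [299.4 213.5]
[0.576 0.029 0.084] [300.2 211.6] [405. 417.] top [291.5 209.8]
[ 0.574 -0.015  0.084] [306.1 204.9] [453. 363.] top [305.9 210.3]
[0.562 0.029 0.098] [304.1 208.9] [437. 395.] top [291.  213.7]
[ 0.56  -0.015  0.098] [310.  202.2] [484. 341.] top [305.5 214.2]
[0.592 0.054 0.06 ] [292.4 221. ] [343. 492.] top [283.9 205.9]
[ 0.587 -0.042  0.06 ] [305.4 206.2] [447. 373.] top [314.7 206.9]
```

View pics/t3.png

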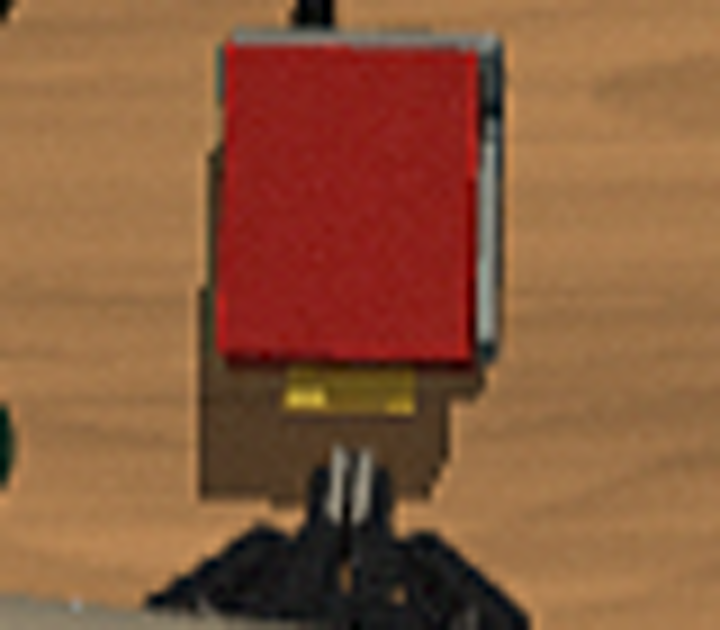

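```bash
python3 - <<'E'
from p import *
p,r=cur();X=r.as_matrix()[:,0]
a=ray('top',299.1,219.9);b=ray('side',312.8,206.6)
A=np.stack([a[1],-b[1]],1);s=np.linalg.lstsq(A,b[0]-a[0],rcond=None)[0]
q1=a[0]+a[1]*s[0];q2=b[0]+b[1]*s[1];print(q1,q2,p,(q1/2+q2/2-p)@r.as_matrix())
for d in (0,.01,.02,.03):print(d,np.round(proj('top',p-d*X),1),np.round(proj('side',p-d*X),1))
t=cams.read_camera('side');crop('side',t,(290,180,350,230),12,'pics/s4.png')
E
```

```text
[0.54261994 0.0049696  0.09690756] [0.54196817 0.00477    0.09681673] [0.56618415 0.00541501 0.06531968] [-0.03916133  0.00167649 -0.00543515]
0 [299.4 213.6] [305.8 213.4]
0.01 [299.2 215.6] [307.7 212.1]
0.02 [299.  217.5] [309.7 210.7]
0.03 [298.8 219.5] [311.7 209.4]
```

View pics/s4.png

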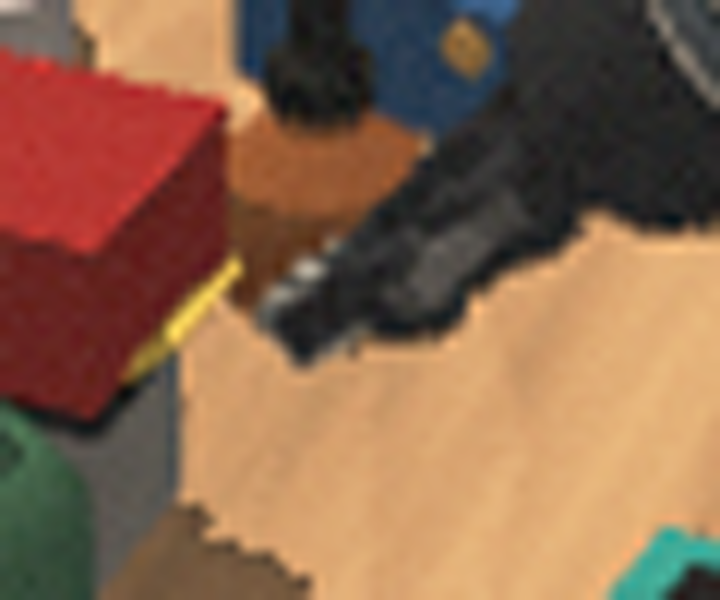

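Emit:
{"api": "move_arm", "payload": {"plan": [[[-1,0,0,0.1,0,0,0],[-1,0.02,0,0.207,0,0,0],[-1,0.02,0,0.207,0,0,0]]]}}

```text
clock: 5.48
eef_pos: [0.5691, 0.0053, 0.0912]
eef_rot: [-180.0, 44.9, -2.8]
ft_force: [-0.1, 0.8, 0.4]
gripper_width: -0.003
```

```bash
python3 - <<'E'
from p import *
print(bot.state()['eef_pos'],bot.state()['ft_force'])
t=cams.read_camera('side');crop('side',t,(250,160,350,240),8,'pics/s5.png')
E
```

```text
[0.56905651 0.00527539 0.0912077 ] [-0.12771856  0.81516126  0.44990259]
```

View pics/s5.png

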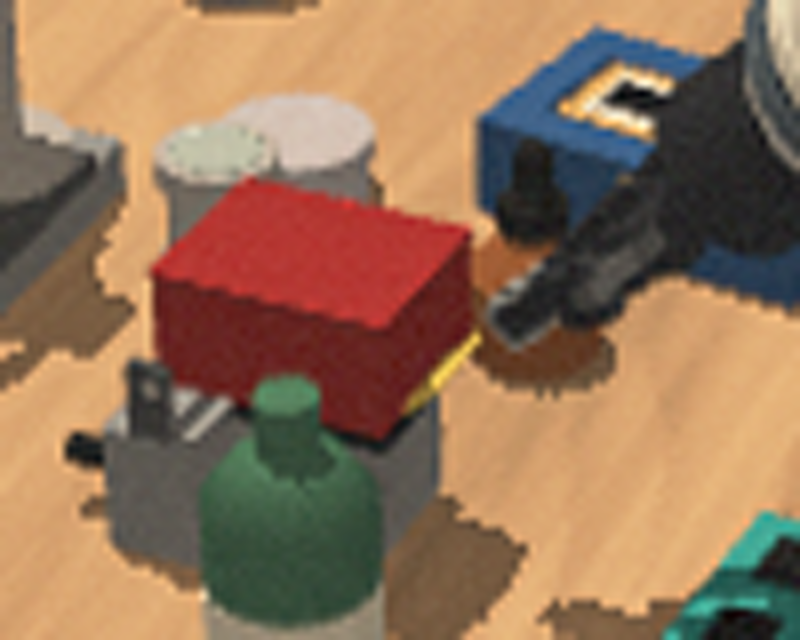

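```bash
python3 - <<'E'
from p import *
p=np.array([.56618,.0054,.0653]);M=ori(YAW,45,True).as_matrix()
def tri(u,v):
    a=ray('top',*u);b=ray('side',*v);A=np.stack([a[1],-b[1]],1);s=np.linalg.lstsq(A,b[0]-a[0],rcond=None)[0]
    q1=a[0]+a[1]*s[0];q2=b[0]+b[1]*s[1];return (q1+q2)/2,np.linalg.norm(q1-q2)
for v in ((311.3,206),(313.2,207.8)):
    q,e=tri((299.1,219.9),v);print(q,e,(q-p)@M)
p=bot.state()['eef_pos']
im=cams.read_camera('top');crop('top',im,(260,180,340,240),10,'pics/t5.png')
E
```

```text
[0.54449752 0.00553348 0.09853186] 0.004315548612979622 [-0.03881661  0.00092586 -0.00818034]
[0.54192905 0.00482172 0.09256618] 0.002542279047923286 [-0.03638766  0.00176224 -0.00217254]
```

View pics/t5.png

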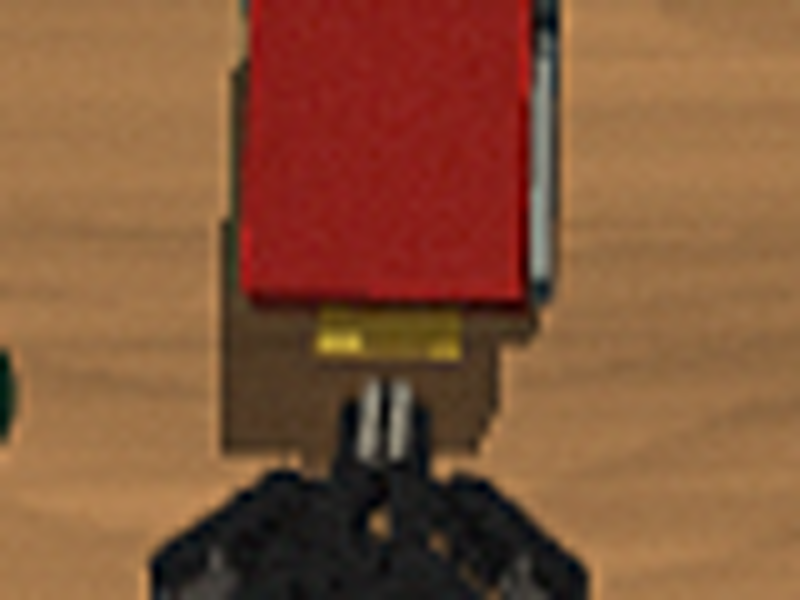

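```bash
cat >> p.py <<'E'
OFF=.0375
def rowp(tip,Rt,p0=None,R0=None): # physical tip target
    return row(np.array(tip)+OFF*Rt.as_matrix()[:,0],Rt,p0,R0)
E
python3 - <<'E'
from p import *
import fit
P=fit.P;Rt=ori(YAW,45,True)
for X,Z in ((-115,102),(-78,65),(-70,90),(-64,104),(-55,118),(-16,118)):
    tip=box(X,Z,-1)
    w=tip+(OFF-P[5])*Rt.as_matrix()[:,0];tgt=np.array([np.hypot(w[0],w[1]),w[2]])
    q=least=fit.least_squares(lambda x:fit.wc(P[:5],x)-tgt,[20,130],x_scale=50).x
    print(X,Z,rowp(tip,Rt),q.round(1),'j5',round(135-q.sum(),1))
E
```

```text
-115 102 (array([-0.106,  0.01 , -0.121]), array([-0.,  0., -0.])) [ 36.8 136.4] j5 -38.1
-78 65 (array([ 0.202, -0.005, -0.43 ]), array([-0.,  0., -0.])) [ 42.8 131.8] j5 -39.6
-70 90 (array([ 0.269, -0.008, -0.221]), array([-0.,  0., -0.])) [ 38. 130.] j5 -33.0
-64 104 (array([ 0.319, -0.011, -0.105]), array([-0.,  0., -0.])) [ 35.4 128.6] j5 -29.1
-55 118 (array([ 0.394, -0.014,  0.012]), array([-0.,  0., -0.])) [ 33.1 126.8] j5 -24.9
-16 118 (array([ 0.718, -0.03 ,  0.012]), array([-0.,  0., -0.])) [ 33.7 121.3] j5 -20.0
```

Emit:
{"api": "move_arm", "payload": {"plan": [[[-1,-0.106,0.0,-0.06,0,0,0],[-1,-0.106,0.0,-0.121,0,0,0],[-1,-0.05,0,-0.18,0,0,0],[-1,0.08,0,-0.31,0,0,0],[-1,0.2,-0.005,-0.43,0,0,0],[-1,0.2,-0.005,-0.43,0,0,0]]]}}

```text
clock: 6.32
eef_pos: [0.5941, 0.0047, 0.0371]
eef_rot: [-179.9, 45.0, -2.7]
ft_force: [-0.3, -0.9, -0.2]
gripper_width: 0.002
```

```bash
python3 - <<'E'
from p import *
print(bot.state()['eef_pos'],bot.state()['ft_force'])
t=cams.read_camera('side');crop('side',t,(250,160,350,240),8,'pics/s6.png')
Rt=ori(YAW,45,True)
for X,Z in ((-74,80),(-70,90),(-64,104),(-55,118),(-16,118)): print(X,Z,rowp(box(X,Z,-1),Rt))
E
```

```text
[0.59412788 0.00465687 0.0370782 ] [-0.28678429 -0.91365404 -0.19282381]
-74 80 (array([ 0.032, -0.002,  0.133]), array([-0.   , -0.001, -0.   ]))
-70 90 (array([ 0.065, -0.004,  0.216]), array([-0.   , -0.001, -0.   ]))
-64 104 (array([ 0.115, -0.006,  0.333]), array([-0.   , -0.001, -0.   ]))
-55 118 (array([ 0.19 , -0.01 ,  0.449]), array([-0.   , -0.001, -0.   ]))
-16 118 (array([ 0.515, -0.026,  0.449]), array([-0.   , -0.001, -0.   ]))
```

View pics/s6.png

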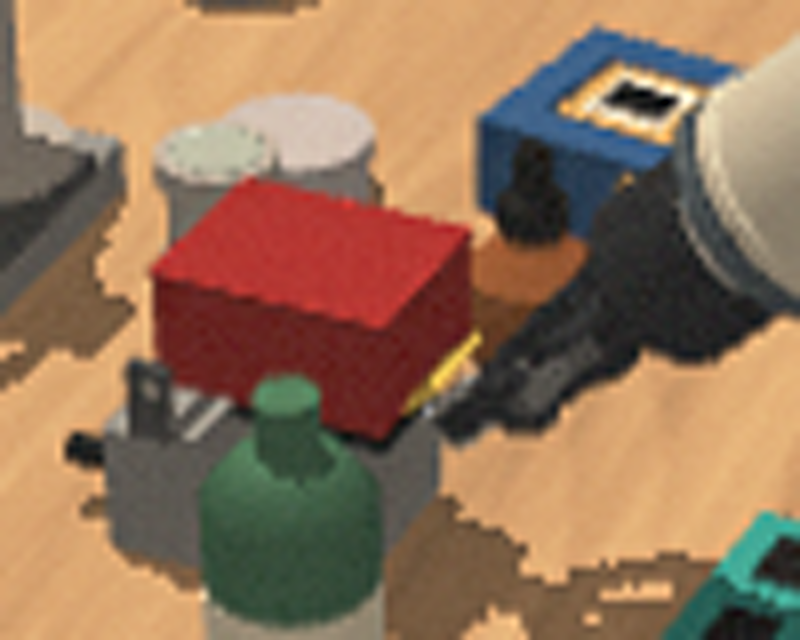

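Emit:
{"api": "move_arm", "payload": {"plan": [[[-1,0.02,0,0.08,0,0,0],[-1,0.05,0,0.16,0,0,0],[-1,0.08,-0.003,0.24,0,0,0],[-1,0.1,-0.005,0.3,0,0,0],[-1,0.1,-0.005,0.3,0,0,0]]]}}

```text
clock: 7.0
eef_pos: [0.6049, 0.0041, 0.0749]
eef_rot: [-180.0, 45.0, -2.7]
ft_force: [-3.1, 0.0, -0.3]
gripper_width: -0.001
```

```bash
python3 - <<'E'
from p import *
print(bot.state()['eef_pos'],bot.state()['ft_force'])
t=cams.read_camera('side');crop('side',t,(250,150,350,230),8,'pics/s7.png')
Rt=ori(YAW,45,True)
for X,Z in ((-64,104),(-60,118),(-16,118)): print(X,Z,rowp(box(X,Z,-1),Rt))
E
```

```text
[0.60490853 0.0040843  0.07491907] [-3.14223355e+00  7.99815076e-04 -2.73632105e-01]
-64 104 (array([ 0.019, -0.   ,  0.025]), array([-0.,  0., -0.]))
-60 118 (array([ 0.052, -0.002,  0.142]), array([-0.,  0., -0.]))
-16 118 (array([ 0.418, -0.02 ,  0.142]), array([-0.,  0., -0.]))
```

View pics/s7.png

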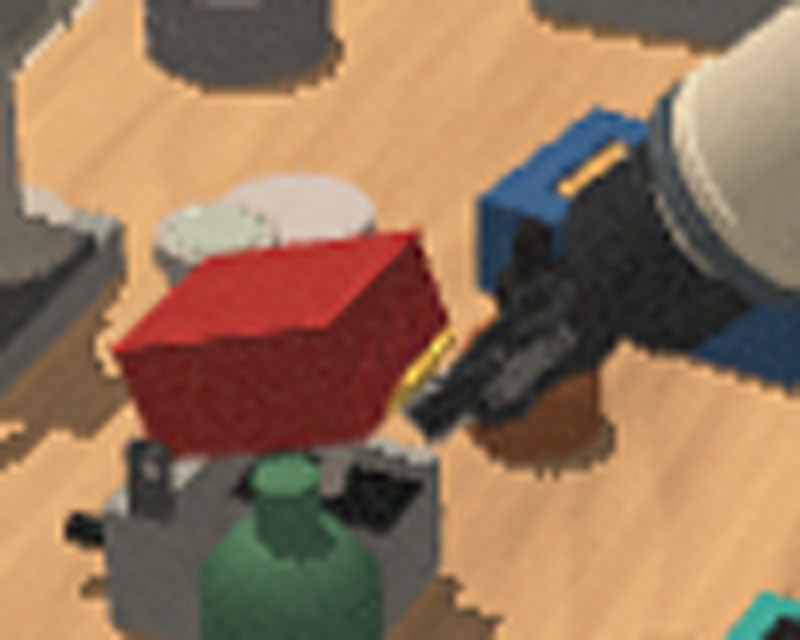

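```bash
python3 - <<'E'
from p import *
p,r=cur();M=r.as_matrix();tip=p-OFF*M[:,0]
a=np.radians(-YAW);d=tip-np.r_[BC,0];print('tip box',(d[0]*np.cos(a)-d[1]*np.sin(a))*1e3,tip[2]*1e3)
def c(q):return ((np.array(proj('side',q))-[250,150]+.5)*8).round(0)
print('tip',c(tip),'upper',[c(tip+M@[0,y,-.011]) for y in(.0145,-.0145)],'lower',[c(tip+M@[0,y,.011]) for y in(.0145,-.0145)])
for th in (.2,.3,.35,.4,.5):
    f=lambda u,v:(30-u*np.cos(th)+v*np.sin(th),84+u*np.sin(th)+v*np.cos(th))
    e=f(100,0);l=f(114,14)
    print(th,np.round(e),'lipends',c(box(*e,22)),c(box(*e,-22)),c(box(*l,22)),c(box(*l,-22)),'top corners',c(box(*f(100,52),42)),c(box(*f(100,52),-42)),'botleft',c(box(*e,42)))
E
```

```text
tip box -66.24643763506734 100.94871274295134
tip [422. 431.] upper [array([420., 392.]), array([388., 427.])] lower [array([455., 434.]), array([424., 469.])]
0.2 [-68. 104.] lipends [400. 454.] [448. 400.] [425. 424.] [472. 371.] top corners [351. 361.] [445. 263.] botleft [377. 479.]
0.3 [-66. 114.] lipends [394. 431.] [442. 379.] [415. 399.] [463. 346.] top corners [333. 338.] [428. 241.] botleft [371. 456.]
0.35 [-64. 118.] lipends [390. 420.] [438. 368.] [409. 386.] [457. 334.] top corners [323. 327.] [419. 230.] botleft [367. 445.]
0.4 [-62. 123.] lipends [386. 409.] [434. 357.] [402. 373.] [451. 321.] top corners [313. 316.] [409. 220.] botleft [363. 434.]
0.5 [-58. 132.] lipends [375. 387.] [424. 335.] [387. 349.] [436. 297.] top corners [292. 296.] [389. 201.] botleft [352. 412.]
```

Emit:
{"api": "move_arm", "payload": {"plan": [[[-1,0.05,-0.002,-0.06,0,0,0],[-1,0.1,-0.004,-0.1,0,0,0],[-1,0.1,-0.004,-0.1,0,0,0]]]}}

```text
clock: 7.42
eef_pos: [0.6175, 0.0035, 0.0613]
eef_rot: [-180.0, 45.0, -2.7]
ft_force: [-0.4, 0.8, -1.6]
gripper_width: -0.001
```

```bash
python3 - <<'E'
from p import *
print(bot.state()['eef_pos'],bot.state()['ft_force'])
t=cams.read_camera('side');crop('side',t,(250,150,350,230),8,'pics/s8.png')
t=cams.read_camera('top');crop('top',t,(260,170,340,240),9,'pics/t8.png')
E
```

```text
[0.61753355 0.00353301 0.06134081] [-0.43445601  0.78401973 -1.56742754]
```

View pics/s8.png

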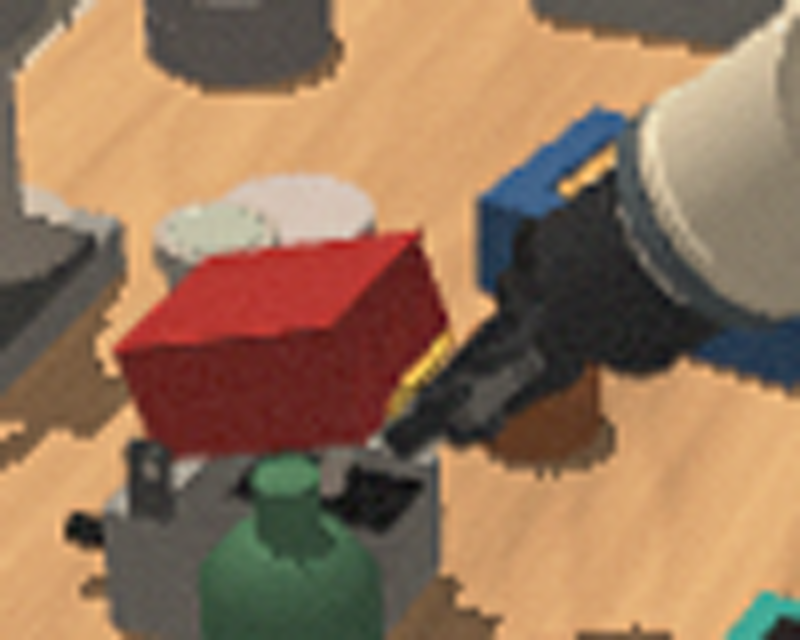

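View pics/t8.png

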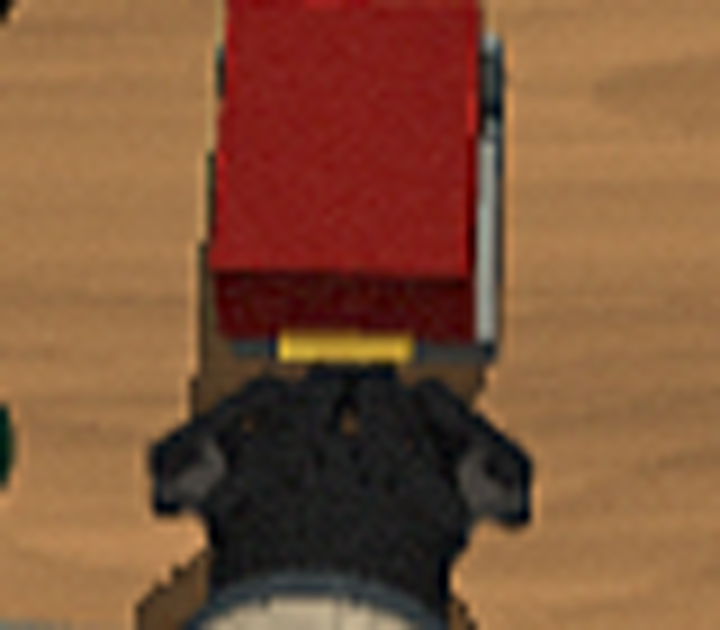

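```bash
sed -i 's/^OFF=.*/OFF=.041/' p.py; python3 - <<'E'
from p import *
Rt=ori(YAW,45,True)
for X,Z in ((-57,104),(-56,118),(-40,118),(-28,118),(-16,118),(-10,118)): print(X,Z,rowp(box(X,Z,-1),Rt))
E
```

```text
-57 104 (array([-0.005, -0.   ,  0.11 ]), array([-0., -0., -0.]))
-56 118 (array([ 0.003, -0.   ,  0.227]), array([-0., -0., -0.]))
-40 118 (array([ 0.136, -0.007,  0.227]), array([-0., -0., -0.]))
-28 118 (array([ 0.236, -0.012,  0.227]), array([-0., -0., -0.]))
-16 118 (array([ 0.336, -0.017,  0.227]), array([-0., -0., -0.]))
-10 118 (array([ 0.386, -0.019,  0.227]), array([-0., -0., -0.]))
```

Emit:
{"api": "move_arm", "payload": {"plan": [[[-1,0.01,0,0.08,0,0,0],[-1,0.03,-0.002,0.16,0,0,0],[-1,0.07,-0.004,0.22,0,0,0],[-1,0.136,-0.007,0.227,0,0,0],[-1,0.136,-0.007,0.227,0,0,0]]]}}

```text
clock: 8.15
eef_pos: [0.6352, 0.0026, 0.0911]
eef_rot: [-180.0, 44.8, -2.7]
ft_force: [-0.5, 0.1, 1.6]
gripper_width: -0.001
```

```bash
python3 - <<'E'
from p import *
print(bot.state()['eef_pos'],bot.state()['ft_force'])
t=cams.read_camera('side');crop('side',t,(250,140,350,220),8,'pics/s9.png')
E
```

```text
[0.63517623 0.00264249 0.09112987] [-0.46870525  0.05433604  1.59463227]
```

View pics/s9.png

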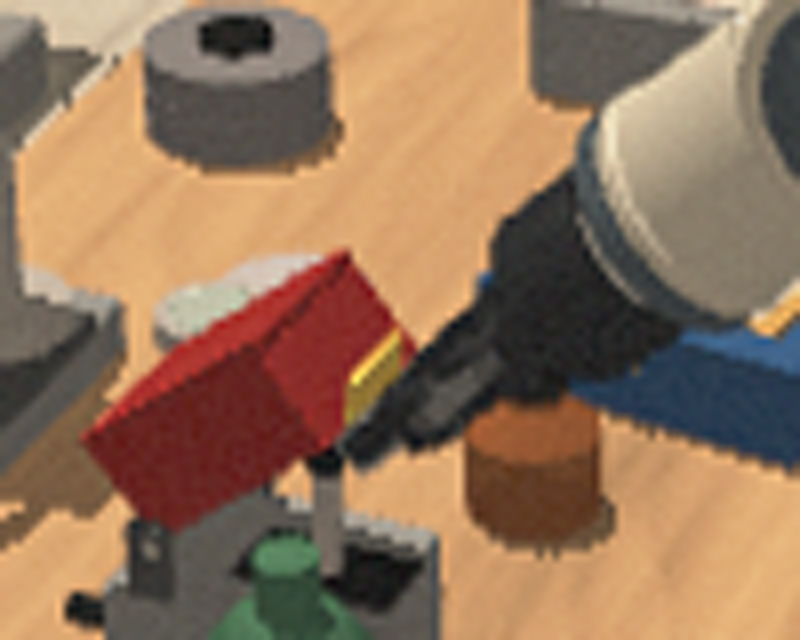

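Emit:
{"api": "move_arm", "payload": {"plan": [[[-1,0.07,-0.003,0,0,0,0],[-1,0.13,-0.006,0,0,0,0],[-1,0.17,-0.008,0,0,0,0],[-1,0.17,-0.008,0,0,0,0]]]}}

```text
clock: 8.7
eef_pos: [0.6542, 0.0017, 0.0895]
eef_rot: [-180.0, 45.0, -2.7]
ft_force: [-1.2, -0.8, -1.5]
gripper_width: -0.003
```

```bash
python3 - <<'E'
from p import *
print(bot.state()['eef_pos'],bot.state()['ft_force'])
t=cams.read_camera('side');crop('side',t,(250,140,350,220),8,'pics/s10.png')
def c(q):return ((np.array(proj('side',q))-[250,140]+.5)*8).round(0)
for a in (-.33,-.15,0,.15,.33): print(a,'ball',c(box(-25+56*np.sin(a),60+56*np.cos(a))),'mid',c(box(-25+25*np.sin(a),60+25*np.cos(a))))
E
```

```text
[0.65418555 0.00174566 0.08951468] [-1.22537342 -0.77774398 -1.45058432]
-0.33 ball [368. 474.] mid [347. 530.]
-0.15 ball [346. 463.] mid [337. 525.]
0 ball [327. 457.] mid [329. 523.]
0.15 ball [309. 454.] mid [321. 521.]
0.33 ball [287. 454.] mid [311. 521.]
```

View pics/s10.png

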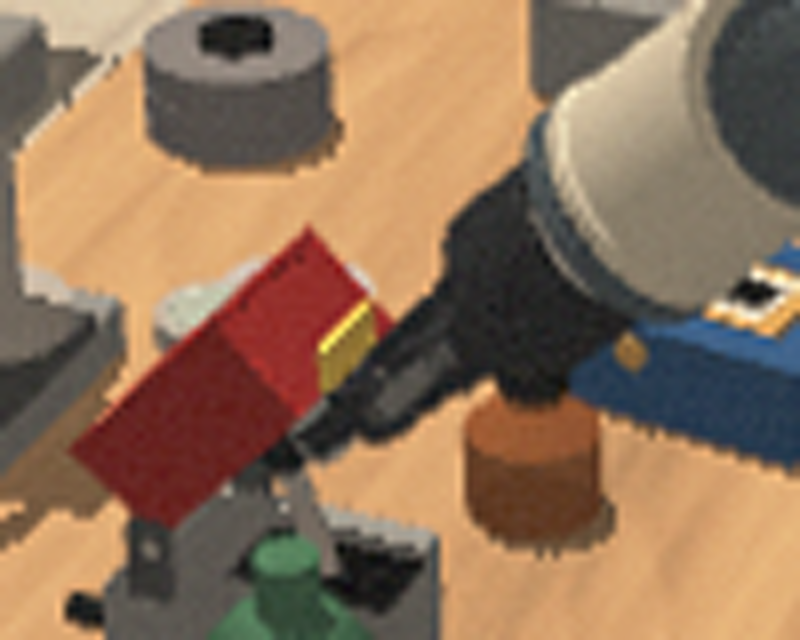

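Emit:
{"api": "move_arm", "payload": {"plan": [[[-1,0.03,-0.001,0,0,0,0],[-1,0.05,-0.002,0,0,0,0],[-1,0.05,-0.002,0,0,0,0]]]}}

```text
clock: 9.12
eef_pos: [0.6563, 0.0019, 0.088]
eef_rot: [-179.9, 45.3, -2.7]
ft_force: [-26.8, 0.7, 17.0]
gripper_width: -0.003
```

```bash
python3 - <<'E'
from p import *
print(bot.state()['eef_pos'],bot.state()['ft_force'])
t=cams.read_camera('side');crop('side',t,(250,140,350,220),8,'pics/s11.png')
E
```

```text
[0.65634018 0.00186458 0.08802427] [-26.76412146   0.74700067  17.00720777]
```

View pics/s11.png

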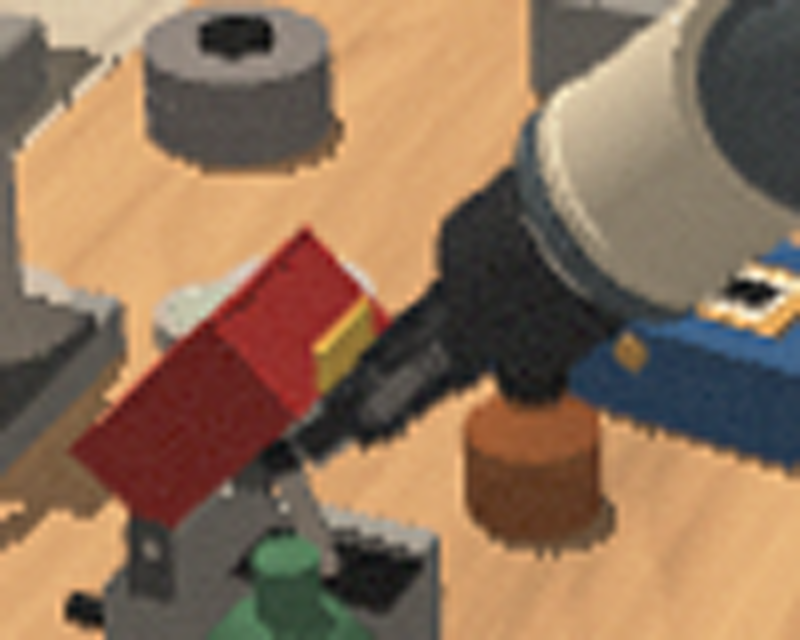

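Emit:
{"api": "move_arm", "payload": {"plan": [[[-1,-0.2,0.01,0,0,0,0],[-1,-0.4,0.02,0,0,0,0],[-1,-0.7,0.035,0,0,0,0],[-1,-1,0.05,0,0,0,0],[-1,-1,0.05,0.1,0,0,0],[-1,-1,0.05,0.5,0,0,0],[-1,-1,0.05,0.5,0,0,0]]]}}

```text
clock: 10.05
eef_pos: [0.5408, 0.0073, 0.1531]
eef_rot: [180.0, 44.7, -2.8]
ft_force: [0.4, -0.4, -0.4]
gripper_width: 0.002
```

```bash
python3 - <<'E'
from p import *
print(bot.state()['eef_pos'],bot.state()['ft_force'],bot.state()['qpos'].round(1))
t=cams.read_camera('side');crop('side',t,(220,110,380,230),5,'pics/s12.png')
E
```

```text
[0.54079413 0.0072959  0.15307579] [ 0.43907165 -0.40065591 -0.39059954] [ -8.3  20.7 134.  168.7  20.3 -83.3]
```

View pics/s12.png

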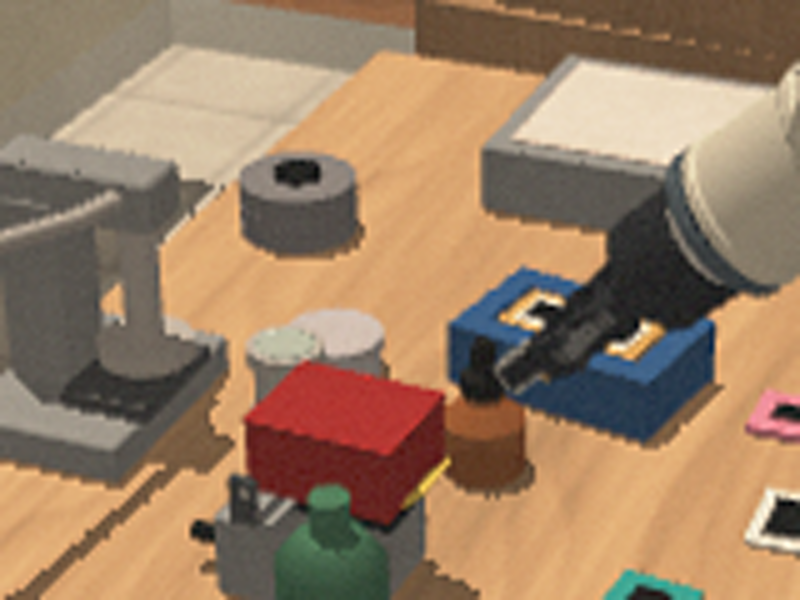

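```bash
cat >> p.py <<'E'
JC=np.array([.568,-.303]);JY=-10.
def jig(X,Z,Y=0):
    a=np.radians(JY);return np.array([JC[0]+(X*np.cos(a)-Y*np.sin(a))/1e3,JC[1]+(X*np.sin(a)+Y*np.cos(a))/1e3,Z/1e3])
E
python3 - <<'E'
from p import *
print(row(jig(-46,260),ori(JY,0,True)))
E
```

```text
(array([-0.15, -2.52,  0.9 ]), array([ 0.056,  0.5  , -0.076]))
```

Emit:
{"api": "move_arm", "payload": {"plan": [[[-1,-0.03,0,0.4,0,0,0],[-1,-0.05,0,0.9,0,0,0],[-1,-0.05,0,0.9,0.01,0.12,-0.02],[-1,-0.05,-0.2,0.9,0.03,0.25,-0.04],[-1,-0.05,-0.4,0.9,0.04,0.38,-0.06],[-1,-0.05,-0.8,0.9,0.056,0.5,-0.076],[-1,-0.05,-0.8,0.9,0.056,0.5,-0.076],[-1,-0.05,-0.8,0.9,0.056,0.5,-0.076],[-1,-0.05,-0.8,0.9,0.056,0.5,-0.076],[-1,-0.05,-0.8,0.9,0.056,0.5,-0.076]]]}}

```text
clock: 11.35
eef_pos: [0.5384, -0.0668, 0.256]
eef_rot: [-161.1, 65.9, 15.5]
ft_force: [1.6, 1.8, -0.7]
gripper_width: -0.003
```

```bash
python3 - <<'E'
from p import *
print(bot.state()['qpos'].round(1),row(jig(-46,260),ori(JY,0,True)))
E
```

```text
[-23.8   8.2 102.9  19.3  51.4  59.7] (array([-0.131, -1.902,  0.033]), array([-0.056,  0.261, -0.073]))
```

Crossed the wrist branch. Continuing to the jig.

Emit:
{"api": "move_arm", "payload": {"plan": [[[-1,-0.03,-0.3,0,-0.02,0.1,-0.03],[-1,-0.06,-0.6,0.03,-0.04,0.2,-0.05],[-1,-0.1,-0.95,0.03,-0.056,0.261,-0.073],[-1,-0.1,-0.95,0.03,-0.056,0.261,-0.073],[-1,-0.1,-0.95,0.03,-0.056,0.261,-0.073]]]}}

```text
clock: 11.98
eef_pos: [0.5285, -0.1791, 0.2602]
eef_rot: [-158.1, 89.5, 12.0]
ft_force: [-0.5, 0.9, -0.9]
gripper_width: 0.001
```

Emit:
{"api": "move_arm", "payload": {"plan": [[[-1,-0.03,-0.5,0,0,0,0],[-1,-0.03,-0.95,0,0,0,0],[-1,-0.03,-0.95,0,0,0,0]]]}}

```text
clock: 12.35
eef_pos: [0.5248, -0.2959, 0.2611]
eef_rot: [-169.2, 89.4, 0.9]
ft_force: [-0.6, 1.3, 0.4]
gripper_width: 0.002
```

```bash
python3 - <<'E'
from p import *
p=bot.state()['eef_pos'];print(p,bot.state()['qpos'].round(1),row(jig(-46,150),ori(JY,0,True)))
for d in (0,.02,.04): print(d,proj('side',p+[0,0,d]),proj('top',p+[0,0,d]))
t=cams.read_camera('side');crop('side',t,(280,80,440,200),5,'pics/s13.png')
t=cams.read_camera('top');crop('top',t,(330,150,490,270),5,'pics/t13.png')
E
```

```text
[ 0.52482919 -0.29591358  0.26107582] [-35.3  22.8  75.2   0.4  81.5  64.6] (array([-0.018,  0.008, -0.926]), array([-0.   ,  0.007, -0.   ]))
0 (np.float64(349.56003441480857), np.float64(124.73673189272195)) (np.float64(409.32807778650226), np.float64(217.0815791913756))
0.02 (np.float64(349.791458404199), np.float64(119.34618851485969)) (np.float64(410.79199647120043), np.float64(216.10151802764997))
0.04 (np.float64(350.0258215319969), np.float64(113.88718398428466)) (np.float64(412.3066196339181), np.float64(215.08751133795127))
```

View pics/s13.png

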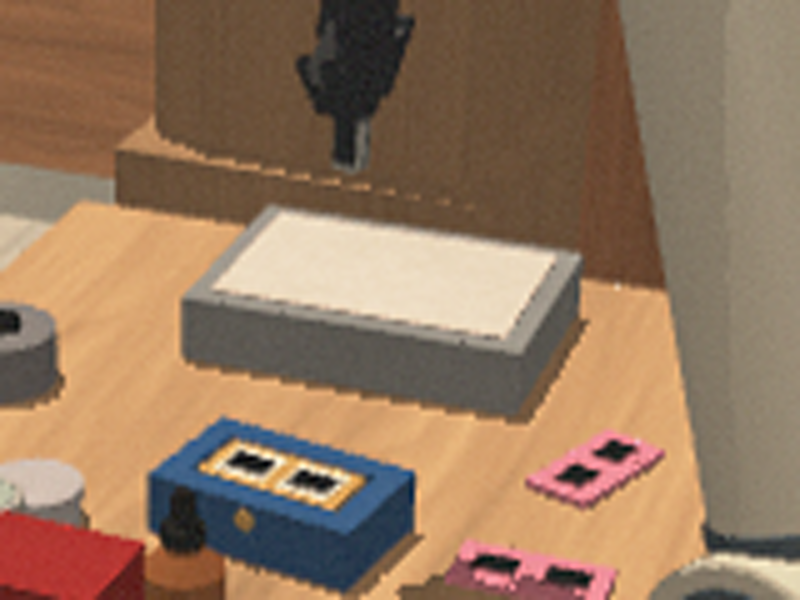

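View pics/t13.png

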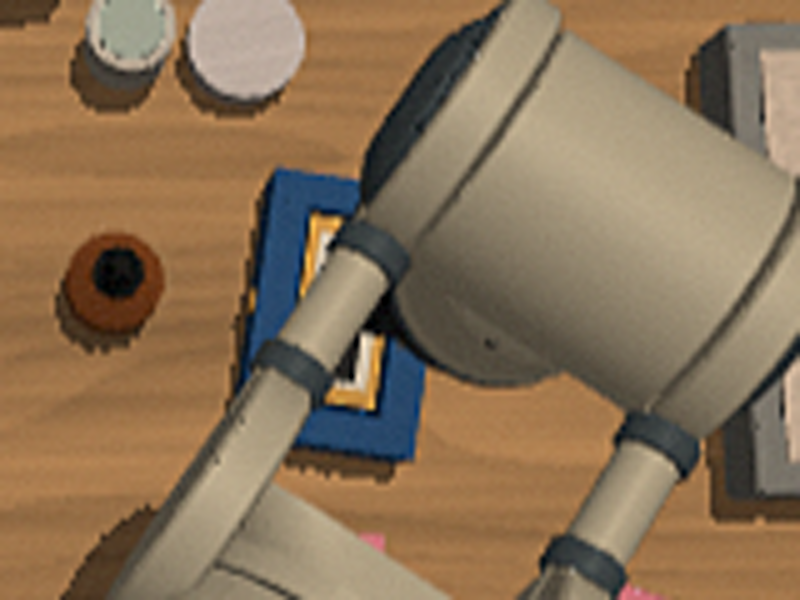

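```bash
sed -i 's/^OFF=.*/OFF=.039/' p.py; python3 - <<'E'
from p import *
for z in (200,65,40,28): print(z,rowp(jig(-46,z),ori(JY,0,True)))
E
```

```text
200 (array([-0.02 , -0.016, -0.837]), array([-0.   ,  0.007, -0.001]))
65 (array([-0.02 , -0.016, -1.962]), array([-0.   ,  0.007, -0.001]))
40 (array([-0.02 , -0.016, -2.17 ]), array([-0.   ,  0.007, -0.001]))
28 (array([-0.02 , -0.016, -2.27 ]), array([-0.   ,  0.007, -0.001]))
```

```bash
python3 - <<'E'
from p import *
print(bot.state()['eef_pos'],bot.state()['joint_vel'].round(2),bot.state()['clock'])
E
```

```text
[ 0.52507073 -0.29310215  0.26140615] [ 1.53 -0.79  0.28 -0.07  0.01  0.28] 12.45
```

Emit:
{"api": "move_arm", "payload": {"plan": [[[-1,-0.02,0,-0.5,0,0,0],[-1,-0.02,0,-0.93,0,0.007,0],[-1,-0.02,0,-0.93,0,0.007,0]]]}}

```text
clock: 12.82
eef_pos: [0.5214, -0.2909, 0.1477]
eef_rot: [-29.3, 89.7, 140.9]
ft_force: [-0.4, -0.7, 1.1]
gripper_width: 0.001
```

```bash
python3 - <<'E'
from p import *
print(bot.state()['eef_pos'],rowp(jig(-46,65),ori(JY,0,True)))
E
```

```text
[ 0.52138404 -0.29088231  0.14768941] (array([ 0.011, -0.034, -1.014]), array([-0.002, -0.003, -0.003]))
```

Emit:
{"api": "move_arm", "payload": {"plan": [[[-1,0.011,-0.034,-0.5,0,0,0],[-1,0.011,-0.034,-0.85,0,0,0],[-1,0.011,-0.034,-0.93,0,0,0],[-1,0.011,-0.034,-0.93,0,0,0]]]}}

```text
clock: 13.32
eef_pos: [0.5258, -0.2983, 0.0408]
eef_rot: [156.3, 89.8, -33.5]
ft_force: [-0.3, 0.6, 0.7]
gripper_width: 0.001
```

```bash
python3 - <<'E'
from p import *
print(bot.state()['eef_pos'],rowp(jig(-46,45),ori(JY,0,True)))
t=cams.read_camera('side');crop('side',t,(300,130,400,205),8,'pics/s14.png')
E
```

```text
[ 0.52576253 -0.29826568  0.04076181] (array([-0.026,  0.027, -0.29 ]), array([ 0.001,  0.002, -0.002]))
```

View pics/s14.png

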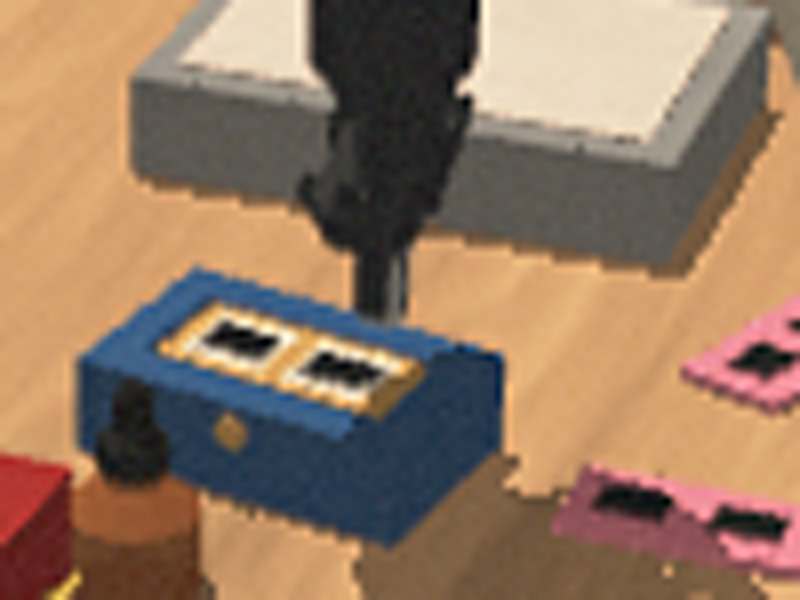

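Emit:
{"api": "move_arm", "payload": {"plan": [[[-1,-0.02,0.02,-0.15,0,0,0],[-1,-0.02,0.02,-0.22,0,0,0],[-1,-0.02,0.02,-0.25,0,0,0],[-1,-0.02,0.02,-0.29,0,0,0],[-1,-0.02,0.02,-0.33,0,0,0]]]}}

```text
clock: 14.0
eef_pos: [0.5222, -0.2958, -0.0006]
eef_rot: [145.2, 89.9, -44.7]
ft_force: [-4.5, -0.2, 3.4]
gripper_width: -0.001
```

Emit:
{"api": "move_arm", "payload": {"plan": [[[-1,0,0,-0.03,0,0,0],[-1,0,0,-0.06,0,0,0],[-1,0,0,-0.06,0,0,0]]]}}

```text
clock: 14.38
eef_pos: [0.5223, -0.2958, -0.0074]
eef_rot: [148.6, 89.9, -41.3]
ft_force: [-8.1, 1.2, 14.9]
gripper_width: 0.0
```

```bash
python3 - <<'E'
from p import *
print(bot.state()['eef_pos'],bot.state()['ft_force'])
t=cams.read_camera('side');crop('side',t,(300,130,400,205),8,'pics/s15.png')
E
```

```text
[ 0.52228473 -0.29577033 -0.0074491 ] [-8.07597824  1.17197873 14.94436015]
```

View pics/s15.png

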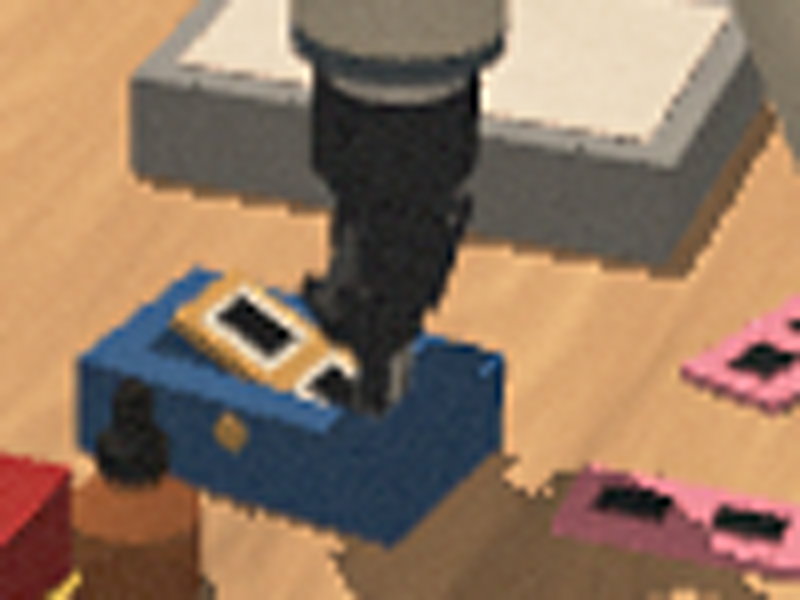

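```bash
python3 - <<'E'
from p import *
def c(q):return ((np.array(proj('side',q))-[300,130]+.5)*8).round(0)
for th in (.2,.3,.35,.42):
  for sh in (0,4):
    f=lambda u,v:(u*np.cos(th)-v*np.sin(th),36+u*np.sin(th)+v*np.cos(th))
    print(th,sh,[c(jig(*f(58+sh,14),y)) for y in (28,-28)],np.round(f(58,14)))
print('flat',[c(jig(58,50,y)) for y in (28,-28)],[c(jig(-58,50,y)) for y in (28,-28)])
E
```

```text
0.2 0 [array([170., 337.]), array([231., 289.])] [54. 61.]
0.2 4 [array([163., 333.]), array([224., 286.])] [54. 61.]
0.3 0 [array([175., 328.]), array([236., 281.])] [51. 67.]
0.3 4 [array([169., 324.]), array([229., 277.])] [51. 67.]
0.35 0 [array([178., 324.]), array([239., 277.])] [50. 69.]
0.35 4 [array([172., 320.]), array([232., 273.])] [50. 69.]
0.42 0 [array([183., 319.]), array([243., 272.])] [47. 72.]
0.42 4 [array([176., 314.]), array([237., 267.])] [47. 72.]
flat [array([163., 356.]), array([223., 308.])] [array([380., 420.]), array([437., 370.])]
```

Emit:
{"api": "move_arm", "payload": {"plan": [[[-1,0,0,-0.02,0,0,0],[-1,0,0,-0.03,0,0,0]]]}}

```text
clock: 14.68
eef_pos: [0.5225, -0.296, -0.0088]
eef_rot: [149.6, 89.8, -40.2]
ft_force: [-20.3, 9.3, 68.4]
gripper_width: 0.003
```

```bash
python3 - <<'E'
from p import *
print(bot.state()['eef_pos'],bot.state()['ft_force'])
E
```

```text
[ 0.52254298 -0.29600965 -0.00883185] [-20.33769793   9.34274809  68.44623938]
```

Emit:
{"api": "move_arm", "payload": {"plan": [[[-1,0,0,0.1,0,0,0],[-1,0,0,0.4,0,0,0],[-1,0,0,0.8,0,0,0],[0,0,0,1,0,0,0],[0.4,0,0,1,0,0,0]]]}}

```text
clock: 15.3
eef_pos: [0.5238, -0.2965, 0.1104]
eef_rot: [156.2, 89.6, -33.7]
ft_force: [0.3, -0.0, -0.5]
gripper_width: 0.42
```

```bash
python3 - <<'E'
from p import *
print(bot.state()['eef_pos'],bot.state()['ft_force'])
t=cams.read_camera('side');crop('side',t,(300,130,400,205),8,'pics/s16.png')
E
```

```text
[ 0.52378677 -0.29647578  0.1103577 ] [ 0.28728148 -0.02102867 -0.54076758]
```

View pics/s16.png

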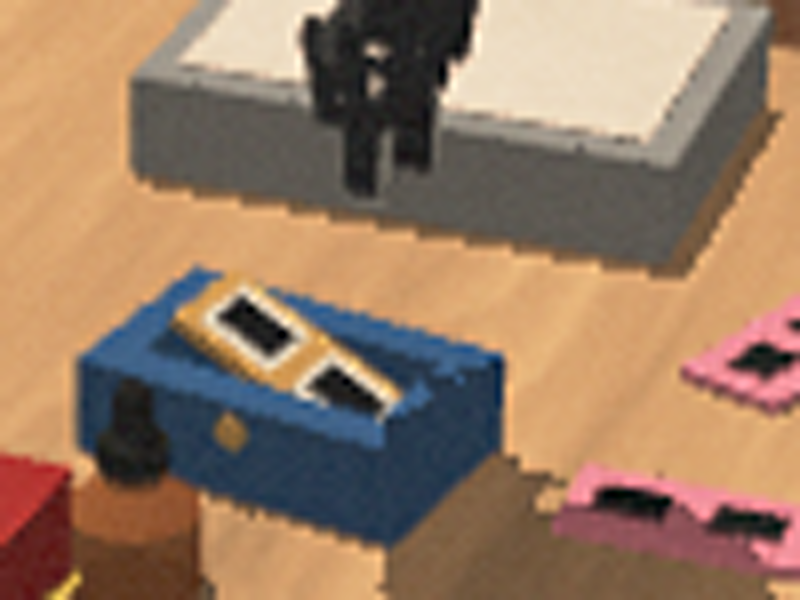

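```bash
python3 - <<'E'
from p import *
t=cams.read_camera('side');crop('side',t,(305,155,365,190),13,'pics/s17.png')
cv2.imwrite('pics/side17.png',t[:,:,::-1])
s=cv2.imread('pics/side0.png')[:,:,::-1];crop('side',s,(305,155,365,190),13,'pics/s17b.png')
E
```

```text
(no output)
```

View pics/s17.png

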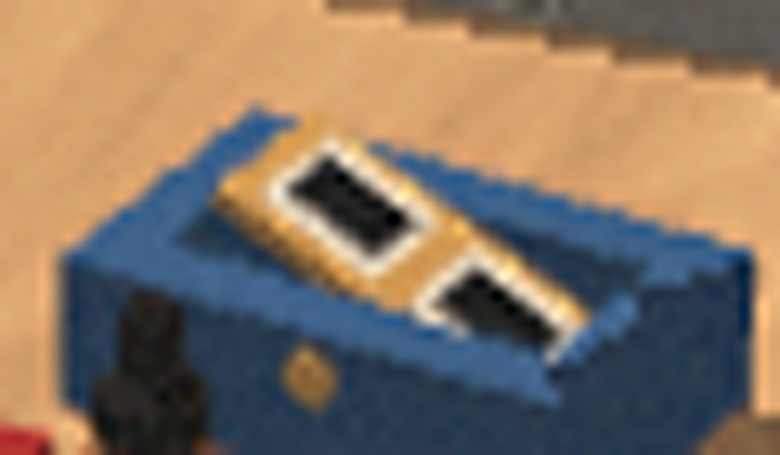

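View pics/s17b.png

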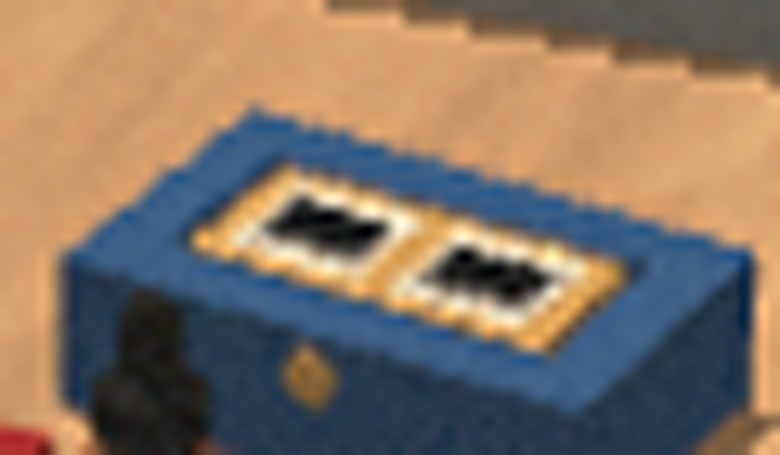

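```bash
cat >> p.py <<'E'
TH=.41
def plate(u,v): return (u*np.cos(TH)-v*np.sin(TH),36+u*np.sin(TH)+v*np.cos(TH))
def ikchk(pos,tilt,yaw):
    import fit
    w=pos-fit.P[5]*ori(yaw,tilt,True).as_matrix()[:,0];tgt=np.array([np.hypot(w[0],w[1]),w[2]])
    q=fit.least_squares(lambda x:fit.wc(fit.P[:5],x)-tgt,[20,100],x_scale=50).x
    return q.round(1),round(180-tilt-q.sum(),1)
E
python3 - <<'E'
from p import *
Rt=ori(JY,23.5,True);ax=Rt.as_matrix()[:,0]
tip=jig(*plate(51,1));print(tip)
for back in (.12,.06,0):
    p=tip+(.044-back)*ax;print(back,p.round(4),row(p,Rt),ikchk(p,23.5,JY))
E
```

```text
[ 0.61367002 -0.31105286  0.0572462 ]
0.12 [ 0.5838 -0.3058  0.1269] (array([ 0.512, -0.085,  0.158]), array([-0.044, -0.256, -0.002])) (array([27. , 98.4]), np.float64(31.1))
0.06 [ 0.6074 -0.3099  0.0719] (array([ 0.708, -0.12 , -0.301]), array([-0.044, -0.256, -0.002])) (array([33.3, 98. ]), np.float64(25.2))
0 [ 0.6309 -0.3141  0.0169] (array([ 0.905, -0.155, -0.759]), array([-0.044, -0.256, -0.002])) (array([39.6, 96.6]), np.float64(20.3))
```

Emit:
{"api": "move_arm", "payload": {"plan": [[[1,0.2,-0.03,0.1,-0.015,-0.1,0],[1,0.4,-0.06,0.158,-0.03,-0.2,0],[1,0.512,-0.085,0.158,-0.044,-0.256,-0.002],[1,0.512,-0.085,0.158,-0.044,-0.256,-0.002],[1,0.512,-0.085,0.158,-0.044,-0.256,-0.002],[1,0.512,-0.085,0.158,-0.044,-0.256,-0.002]]]}}

```text
clock: 16.15
eef_pos: [0.5841, -0.3059, 0.1273]
eef_rot: [-179.9, 66.6, -9.9]
ft_force: [-0.5, -0.5, 0.4]
gripper_width: 0.997
```

```bash
python3 - <<'E'
from p import *
Rt=ori(JY,23.5,True);ax=Rt.as_matrix()[:,0]
tip=jig(*plate(51,1))
for back in (.06,.02,0):
    p=tip+(.044-back)*ax;print(back,row(p,Rt))
t=cams.read_camera('side');crop('side',t,(290,110,390,190),8,'pics/s18.png')
E
```

```text
0.06 (array([ 0.194, -0.033, -0.462]), array([-0.001, -0.001,  0.   ]))
0.02 (array([ 0.325, -0.056, -0.768]), array([-0.001, -0.001,  0.   ]))
0 (array([ 0.39 , -0.068, -0.92 ]), array([-0.001, -0.001,  0.   ]))
```

View pics/s18.png

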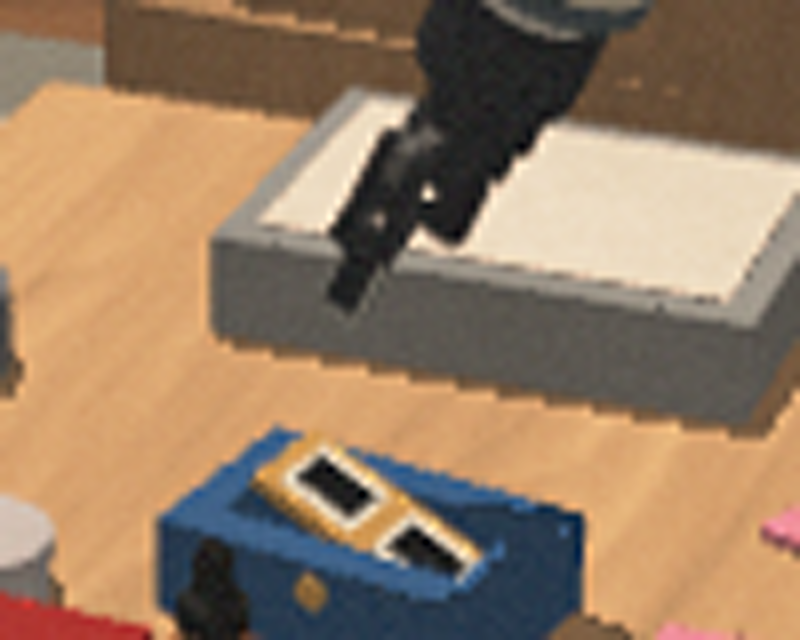

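Emit:
{"api": "move_arm", "payload": {"plan": [[[1,0.15,-0.025,-0.35,0,0,0],[1,0.25,-0.045,-0.6,0,0,0],[1,0.325,-0.056,-0.768,0,0,0],[1,0.325,-0.056,-0.768,0,0,0]]]}}

```text
clock: 16.7
eef_pos: [0.6227, -0.312, 0.0338]
eef_rot: [-179.8, 66.7, -9.8]
ft_force: [0.5, -0.5, -0.4]
gripper_width: 1.001
```

```bash
python3 - <<'E'
from p import *
Rt=ori(JY,23.5,True);ax=Rt.as_matrix()[:,0]
tip=jig(*plate(51,1))
print(bot.state()['eef_pos'])
for back in (.006,0):
    p=tip+(.044-back)*ax;print(back,row(p,Rt))
t=cams.read_camera('side');crop('side',t,(295,130,365,186),11,'pics/s19.png')
E
```

```text
[ 0.62268896 -0.31198993  0.03380496]
0.006 (array([ 0.049, -0.014, -0.095]), array([-0.001, -0.002, -0.   ]))
0 (array([ 0.069, -0.018, -0.141]), array([-0.001, -0.002, -0.   ]))
```

View pics/s19.png

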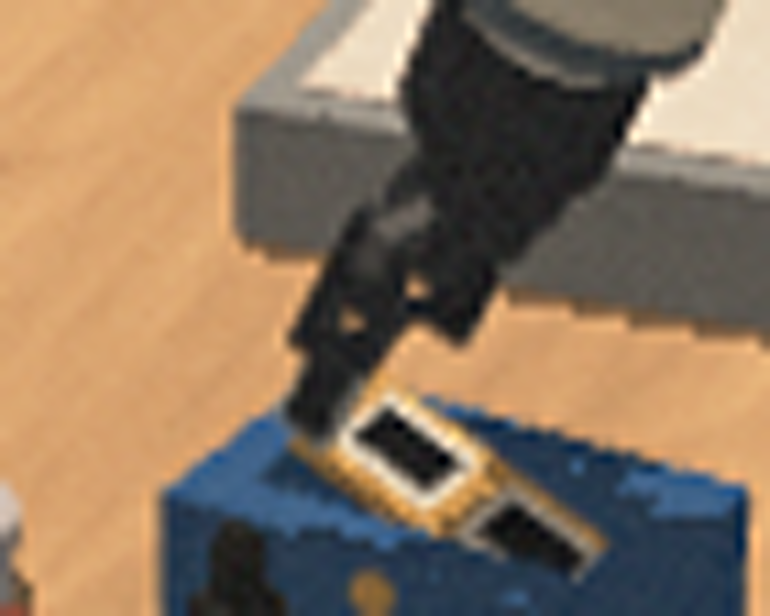

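Emit:
{"api": "move_arm", "payload": {"plan": [[[1,0.035,-0.007,-0.07,0,0,0],[1,0.069,-0.016,-0.141,0,0,0],[0.6,0.069,-0.016,-0.141,0,0,0],[0.6,0.069,-0.016,-0.141,0,0,0]]], "newtons": 80}}

```text
clock: 17.25
eef_pos: [0.631, -0.3145, 0.0185]
eef_rot: [-179.9, 66.5, -10.0]
ft_force: [0.7, 0.1, 0.4]
gripper_width: 0.8
```

```bash
python3 - <<'E'
from p import *
print(bot.state()['eef_pos'],bot.state()['ft_force'],bot.state()['gripper_width'])
t=cams.read_camera('side');crop('side',t,(295,130,365,186),11,'pics/s20.png')
E
```

```text
[ 0.63102815 -0.31449401  0.0184783 ] [0.65450698 0.09528107 0.35113185] 0.800352535019674
```

View pics/s20.png

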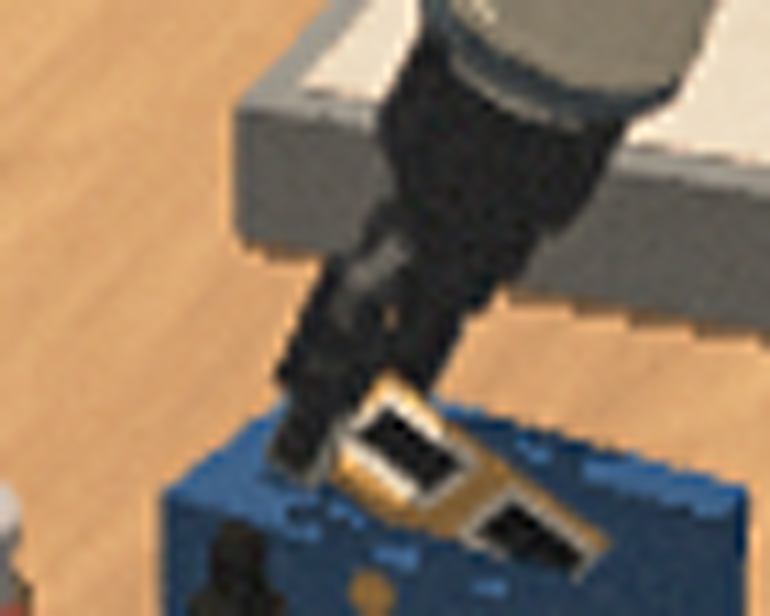

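Emit:
{"api": "move_arm", "payload": {"plan": [[[0.3,0,0,0,0,0,0],[-0.2,0,0,0,0,0,0],[-0.6,0,0,0,0,0,0],[-0.6,0,0,0,0,0,0],[-0.6,0,0,0,0,0,0]]], "newtons": 80}}

```text
clock: 17.92
eef_pos: [0.6312, -0.3146, 0.0186]
eef_rot: [-179.9, 66.5, -10.0]
ft_force: [-1.9, 1.5, 4.7]
gripper_width: 0.627
```

```bash
python3 - <<'E'
from p import *
print(bot.state()['eef_pos'],bot.state()['ft_force'],bot.state()['gripper_width'])
t=cams.read_camera('side');crop('side',t,(295,130,365,186),11,'pics/s21.png')
E
```

```text
[ 0.63120992 -0.31460154  0.01859451] [-1.86616186  1.51287533  4.73431696] 0.6268737899158696
```

View pics/s21.png

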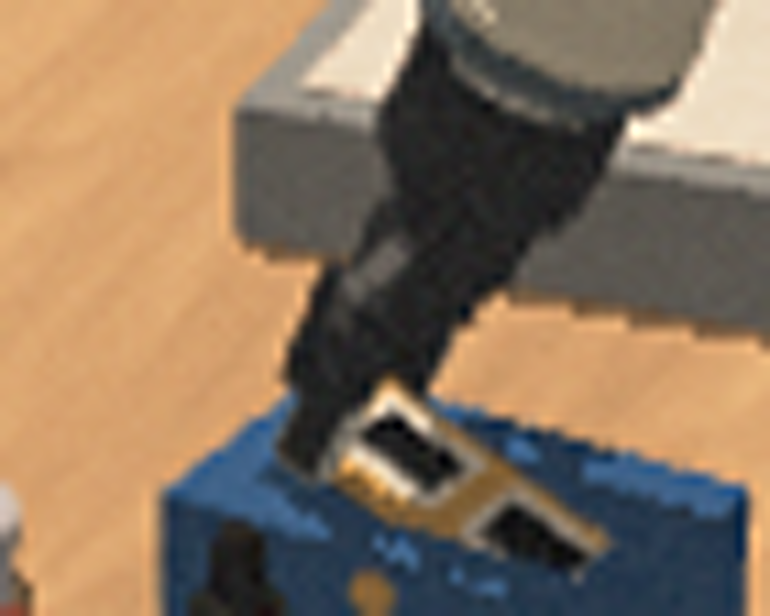

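Emit:
{"api": "move_arm", "payload": {"plan": [[[-0.6,0,0,0.1,0,0,0],[-0.6,0,0,0.25,0,0,0],[-0.6,0,0,0.4,0,0,0],[-0.6,0,0,0.6,0,0,0],[-0.6,0,0,0.8,0,0,0],[-0.6,0,0,0.8,0,0,0]]]}}

```text
clock: 18.73
eef_pos: [0.6321, -0.3154, 0.1175]
eef_rot: [179.8, 66.3, -10.2]
ft_force: [-0.0, -0.1, -1.6]
gripper_width: 0.626
```

```bash
python3 - <<'E'
from p import *
print(bot.state()['eef_pos'],bot.state()['ft_force'],bot.state()['gripper_width'])
t=cams.read_camera('side');crop('side',t,(290,100,400,188),7,'pics/s22.png')
E
```

```text
[ 0.63208144 -0.31535294  0.11750283] [-0.03737302 -0.05378575 -1.56590475] 0.6261895661508895
```

View pics/s22.png

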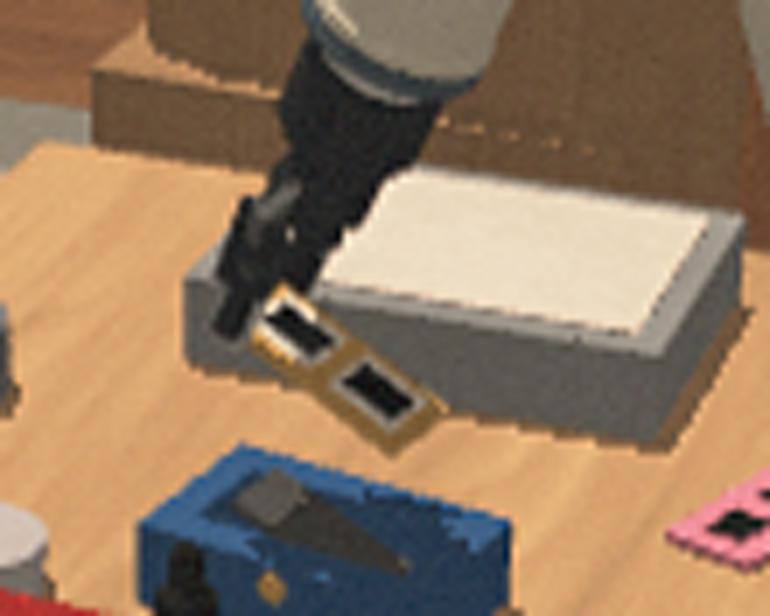

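```bash
python3 - <<'E'
from p import *
p,r=cur()
Rt=ori(0,0,True)
print(row(np.array([.6,-.2,.22]),Rt),ikchk(np.array([.59,0,.25]),0,0),ikchk(np.array([.59,.314,0.0]),0,11),bot.state()['qpos'].round(0))
E
```

```text
(array([-0.262,  0.957,  0.868]), array([0.023, 0.261, 0.11 ])) (array([22.4, 77.4]), np.float64(80.2)) (array([44.2, 80.2]), np.float64(55.7)) [-37.  31.  93.  18.  37.  51.]
```

Emit:
{"api": "move_arm", "payload": {"plan": [[[-0.6,0,0,0.3,0,0.03,0],[-0.6,0,0.05,0.6,0.005,0.08,0.03],[-0.6,-0.1,0.2,0.87,0.01,0.14,0.06],[-0.6,-0.2,0.5,0.87,0.015,0.2,0.08],[-0.6,-0.26,0.75,0.87,0.023,0.261,0.11],[-0.6,-0.26,0.957,0.87,0.023,0.261,0.11],[-0.6,-0.26,0.957,0.87,0.023,0.261,0.11]]]}}

```text
clock: 19.65
eef_pos: [0.5998, -0.1977, 0.218]
eef_rot: [-74.1, 89.9, 106.0]
ft_force: [-0.1, -1.0, -1.6]
gripper_width: 0.627
```

Emit:
{"api": "move_arm", "payload": {"plan": [[[-0.6,0,0.3,0,0,0,0],[-0.6,0,0.65,0,0,0,0],[-0.6,0,1,0,0,0,0]]]}}

```text
clock: 20.02
eef_pos: [0.5995, -0.0791, 0.2184]
eef_rot: [-98.6, 89.9, 81.3]
ft_force: [-0.5, 0.1, -1.1]
gripper_width: 0.626
```

Emit:
{"api": "move_arm", "payload": {"plan": [[[-0.6,0,0.35,0,0,0,0.02],[-0.6,0,0.7,0,0,0,0.04],[-0.6,0,1,0,0,0,0.06],[-0.6,0,1,0,0,0,0.06]]]}}

```text
clock: 20.52
eef_pos: [0.5995, 0.042, 0.2185]
eef_rot: [-81.1, 89.9, 104.4]
ft_force: [0.1, -0.4, -1.5]
gripper_width: 0.625
```

```bash
python3 - <<'E'
from p import *
p,r=cur();print(p,bot.state()['gripper_width'],row(np.array([.59,.314,.22]),ori(11,0,True)))
t=cams.read_camera('side');crop('side',t,(190,100,390,250),4,'pics/s23.png')
E
```

```text
[0.59953302 0.04195113 0.21845837] 0.6248267552943975 (array([-0.079,  2.267,  0.013]), array([-0.001, -0.   ,  0.061]))
```

View pics/s23.png

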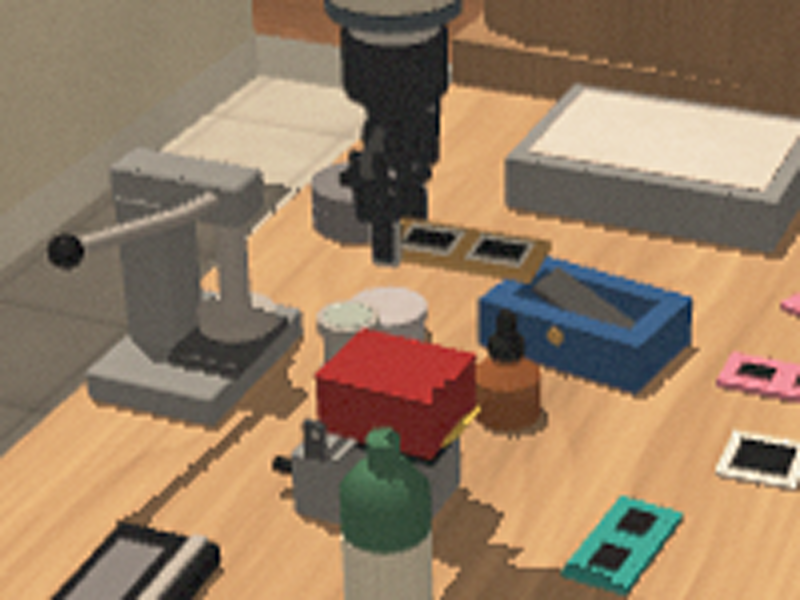

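Emit:
{"api": "move_arm", "payload": {"plan": [[[-0.6,0,0.35,0,0,0,0.02],[-0.6,-0.02,0.7,0,0,0,0.04],[-0.6,-0.04,1,0,0,0,0.06]]]}}

```text
clock: 20.95
eef_pos: [0.5953, 0.1601, 0.2186]
eef_rot: [-50.6, 89.9, 140.2]
ft_force: [-0.2, -0.7, -1.8]
gripper_width: 0.628
```

Emit:
{"api": "move_arm", "payload": {"plan": [[[-0.6,0,0.35,0,0,0,0],[-0.6,-0.02,0.7,0,0,0,0],[-0.6,-0.04,1,0,0,0,0],[-0.6,-0.04,1,0,0,0,0],[-0.6,-0.04,1,0,0,0,0]]]}}

```text
clock: 21.58
eef_pos: [0.5907, 0.2789, 0.2185]
eef_rot: [-16.8, 89.9, 173.9]
ft_force: [-0.8, -0.8, -1.6]
gripper_width: 0.628
```

```bash
python3 - <<'E'
from p import *
p,r=cur();print(p,bot.state()['gripper_width'],row(np.array([.59,.314,.12]),ori(11,0,True)))
t=cams.read_camera('side');crop('side',t,(180,150,340,320),4,'pics/s24.png')
t=cams.read_camera('top');crop('top',t,(140,130,300,290),4,'pics/t24.png')
E
```

```text
[0.59065777 0.27891012 0.21851465] 0.6282295366542474 (array([-0.005,  0.292, -0.821]), array([-0.   , -0.001,  0.003]))
```

View pics/s24.png

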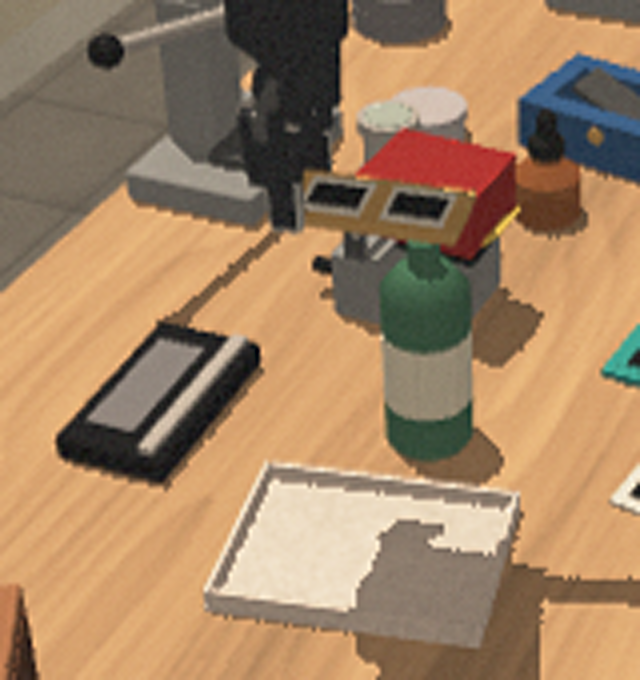

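View pics/t24.png

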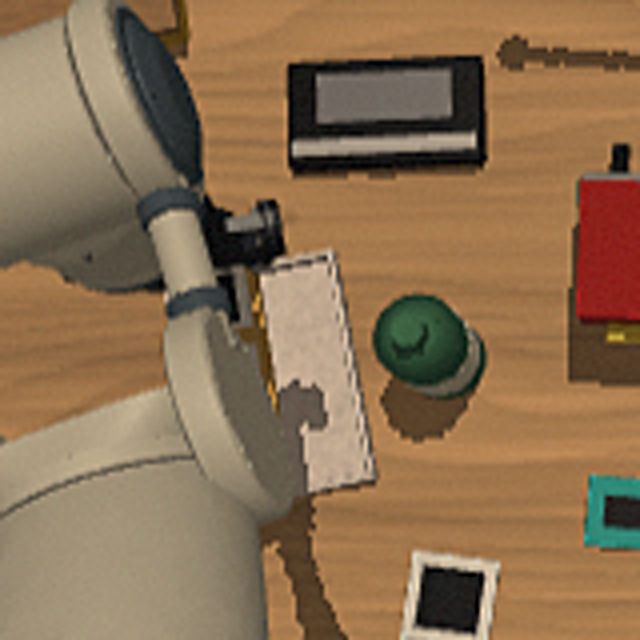

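```bash
python3 - <<'E'
from p import *
p,r=cur()
a=np.radians(11);ex=np.array([np.cos(a),np.sin(a),0]);ey=np.array([-ex[1],ex[0],0]);ez=np.array([0,0,1.])
def c(q):return ((np.array(proj('side',q))-[180,150]+.5)*4).round(0)
g=p+[0,0,.044+.009]
for pit in (-.1,-.05,0,.05,.1): # + = front down
    fx=np.cos(pit)*ex+np.sin(pit)*ez; n=-np.sin(pit)*ex+np.cos(pit)*ez
    print(pit,[c(g+fx*u+ey*y+n*.004) for u in (-.109,.007) for y in (.028,-.028)])
E
```

```text
-0.1 [array([458., 216.]), array([477., 171.]), array([279., 214.]), array([305., 169.])]
-0.05 [array([459., 224.]), array([478., 178.]), array([279., 213.]), array([305., 168.])]
0 [array([460., 231.]), array([479., 185.]), array([279., 213.]), array([305., 168.])]
0.05 [array([460., 239.]), array([479., 193.]), array([280., 212.]), array([305., 168.])]
0.1 [array([460., 246.]), array([479., 200.]), array([280., 212.]), array([306., 167.])]
```

Emit:
{"api": "move_arm", "payload": {"plan": [[[-0.6,0.01,0.15,-0.1,0,0,0],[-0.6,0.013,0.298,-0.3,0,0,0],[-0.6,0.013,0.298,-0.6,0,0,0],[-0.6,0.013,0.298,-0.9,0,0,0],[-0.6,0.013,0.298,-1,0,0,0],[-0.6,0.013,0.298,-1,0,0,0]]]}}

```text
clock: 22.42
eef_pos: [0.5917, 0.3162, 0.0984]
eef_rot: [-11.8, 89.9, 179.0]
ft_force: [0.2, -0.3, -0.7]
gripper_width: 0.626
```

Emit:
{"api": "move_arm", "payload": {"plan": [[[-0.6,0,0,-0.2,0,0,0],[-0.6,0,0,-0.4,0,0,0],[-0.6,0,0,-0.6,0,0,0],[-0.6,0,0,-0.75,0,0,0],[-0.6,0,0,-0.75,0,0,0]]]}}

```text
clock: 23.05
eef_pos: [0.5917, 0.3161, 0.0085]
eef_rot: [-12.8, 89.9, 178.0]
ft_force: [0.3, 0.1, -0.2]
gripper_width: 0.624
```

```bash
python3 - <<'E'
from p import *
p,r=cur();print(p,bot.state()['gripper_width'],bot.state()['ft_force'],row(np.array([.592,.314,-.024]),ori(11,0,True)))
t=cams.read_camera('side');crop('side',t,(200,200,340,320),5.5,'pics/s25.png')
E
```

```text
[0.59165095 0.31607534 0.00847809] 0.6235558903809527 [ 0.25310903  0.05026451 -0.16870046] (array([ 0.003, -0.017, -0.271]), array([-0.   , -0.001,  0.002]))
```

View pics/s25.png

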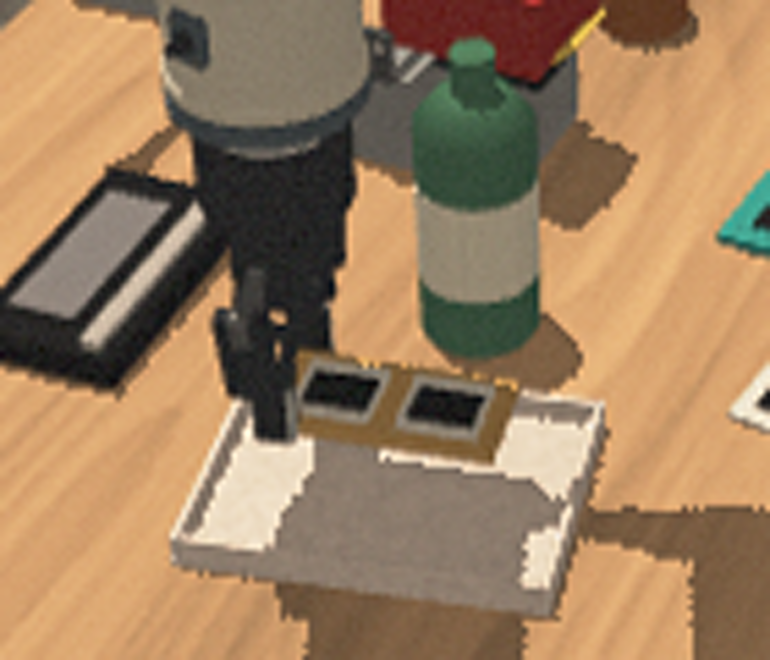

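Emit:
{"api": "move_arm", "payload": {"plan": [[[-0.6,0,-0.01,-0.1,0,0,0],[-0.6,0,-0.01,-0.2,0,0,0],[-0.6,0,-0.01,-0.25,0,0,0],[-0.6,0,-0.01,-0.29,0,0,0],[-0.6,0,-0.01,-0.31,0,0,0]]]}}

```text
clock: 23.72
eef_pos: [0.5918, 0.3149, -0.0287]
eef_rot: [-21.2, 89.9, 169.6]
ft_force: [0.3, -0.2, -1.0]
gripper_width: 0.625
```

```bash
python3 - <<'E'
from p import *
p,r=cur();print(p,bot.state()['gripper_width'],bot.state()['ft_force'])
t=cams.read_camera('side');crop('side',t,(200,200,340,320),5.5,'pics/s26.png')
E
```

```text
[ 0.59179932  0.3148858  -0.02870391] 0.6254633924580316 [ 0.25711212 -0.21176635 -0.98289162]
```

View pics/s26.png

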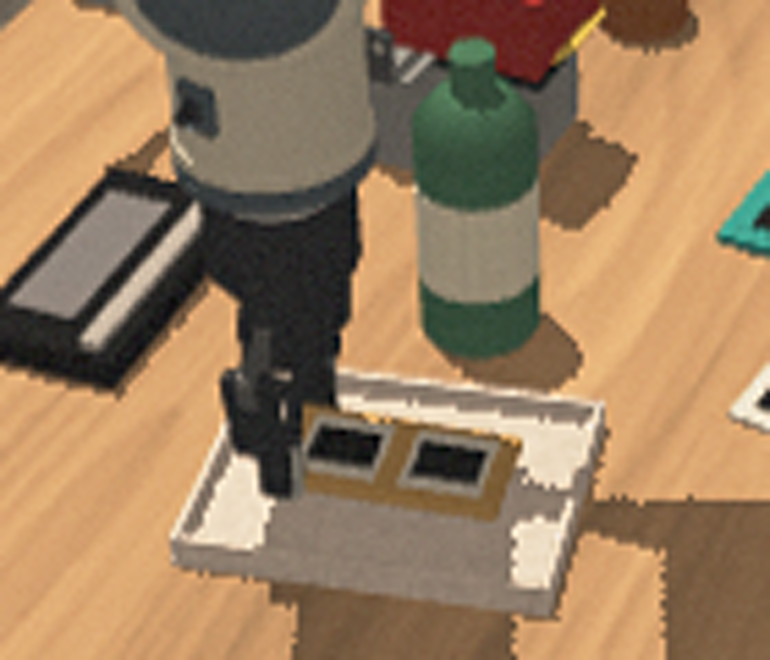

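Emit:
{"api": "move_arm", "payload": {"plan": [[[-0.6,0,0,-0.015,0,0,0],[-0.6,0,0,-0.03,0,0,0],[-0.6,0,0,-0.03,0,0,0]]]}}

```text
clock: 24.15
eef_pos: [0.5918, 0.3149, -0.0321]
eef_rot: [-23.6, 89.9, 167.2]
ft_force: [0.8, -0.4, -1.2]
gripper_width: 0.626
```

Emit:
{"api": "move_arm", "payload": {"plan": [[[-0.6,0,0,-0.015,0,0,0],[-0.6,0,0,-0.025,0,0,0],[-0.6,0,0,-0.025,0,0,0]]]}}

```text
clock: 24.52
eef_pos: [0.5917, 0.3148, -0.0352]
eef_rot: [-21.0, 89.9, 169.8]
ft_force: [0.3, -0.6, -1.8]
gripper_width: 0.626
```

Emit:
{"api": "move_arm", "payload": {"plan": [[[-0.6,0,0,-0.015,0,0,0],[-0.6,0,0,-0.025,0,0,0],[-0.6,0,0,-0.025,0,0,0]]]}}

```text
clock: 24.9
eef_pos: [0.5917, 0.3148, -0.0382]
eef_rot: [-19.5, 89.9, 171.3]
ft_force: [0.4, 0.3, -1.2]
gripper_width: 0.622
```

```bash
python3 - <<'E'
from p import *
p,r=cur();print(p,bot.state()['gripper_width'],bot.state()['ft_force'])
t=cams.read_camera('side');crop('side',t,(225,250,325,315),8,'pics/s27.png')
E
```

```text
[ 0.59172066  0.31484488 -0.03819118] 0.6216470140961342 [ 0.44901146  0.34999572 -1.24763717]
```

View pics/s27.png

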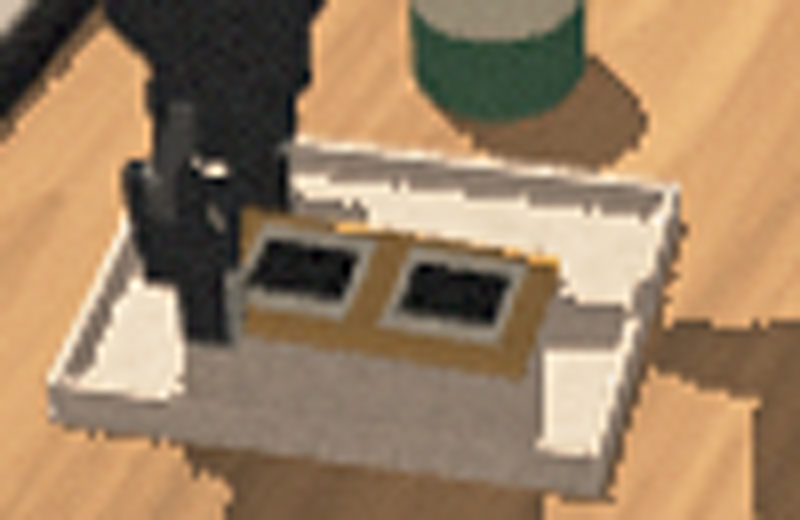

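Emit:
{"api": "move_arm", "payload": {"plan": [[[-0.6,0,0,-0.01,0,0,0],[-0.6,0,0,-0.02,0,0,0],[-0.6,0,0,-0.02,0,0,0]]]}}

```text
clock: 25.32
eef_pos: [0.5919, 0.315, -0.0386]
eef_rot: [-50.4, 89.9, 140.4]
ft_force: [-9.5, -4.2, 27.9]
gripper_width: 0.625
```

Emit:
{"api": "move_arm", "payload": {"plan": [[[-0.6,0,0,-0.01,0,0,0],[-0.6,0,0,-0.018,0,0,0],[-0.6,0,0,-0.018,0,0,0]]]}}

```text
clock: 25.7
eef_pos: [0.592, 0.315, -0.0387]
eef_rot: [-104.5, 90.0, 86.3]
ft_force: [-18.6, -9.2, 59.8]
gripper_width: 0.628
```

Emit:
{"api": "move_arm", "payload": {"plan": [[[-0.6,0,0,0.034,0,0,0],[-0.6,0,0,0.036,0,0,0]]]}}

```text
clock: 25.95
eef_pos: [0.592, 0.315, -0.0379]
eef_rot: [-45.6, 89.9, 145.2]
ft_force: [-0.5, -0.4, -1.5]
gripper_width: 0.625
```

Emit:
{"api": "move_arm", "payload": {"plan": [[[0.3,0,0,0,0,0,0],[0.6,0,0,0,0,0,0],[0.65,0,0,0,0,0,0],[0.65,0,0,0,0,0,0]]]}}

```text
clock: 26.45
eef_pos: [0.5918, 0.3149, -0.0384]
eef_rot: [-21.4, 89.9, 169.4]
ft_force: [-0.0, 0.6, -0.1]
gripper_width: 0.825
```

```bash
python3 - <<'E'
from p import *
p,r=cur();print(p,bot.state()['gripper_width'],bot.state()['ft_force'])
t=cams.read_camera('side');crop('side',t,(225,250,325,315),8,'pics/s28.png')
E
```

```text
[ 0.59178695  0.31489463 -0.03839187] 0.8251462965168274 [-0.04500442  0.64308918 -0.13685261]
```

View pics/s28.png

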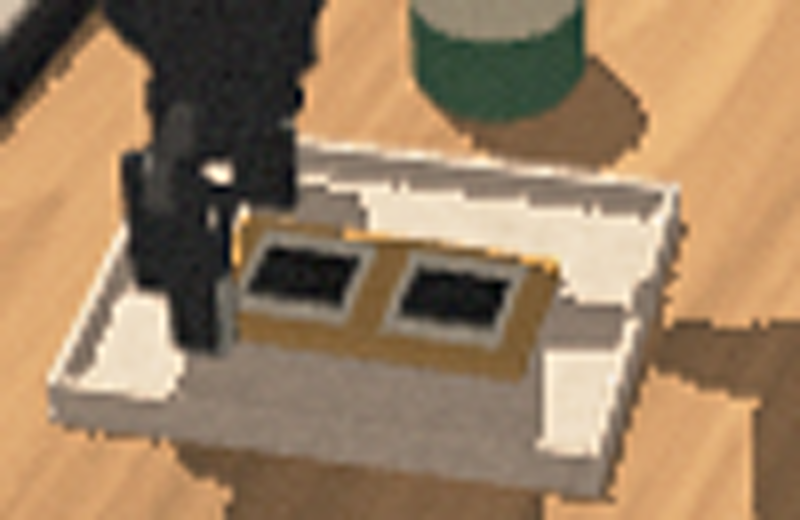

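Released and flat. Lifting straight up.

Emit:
{"api": "move_arm", "payload": {"plan": [[[0.65,0,0,0.1,0,0,0],[0.65,0,0,0.3,0,0,0],[0.65,0,0,0.6,0,0,0],[0.65,0,0,1,0,0,0],[0.65,0,0,1,0,0,0]]]}}

```text
clock: 27.12
eef_pos: [0.5942, 0.316, 0.0866]
eef_rot: [-159.0, 89.6, 31.7]
ft_force: [0.5, 1.0, 0.0]
gripper_width: 0.822
```

Emit:
{"api": "move_arm", "payload": {"plan": [[[0.65,0,0,0.5,0,0,0],[0.65,0,0,1,0,0,0],[0.65,-0.3,-0.5,1,0,0,0],[0.65,-0.6,-1,1,0,0,0],[0.65,-0.6,-1,1,0,0,0]]]}}

```text
clock: 27.75
eef_pos: [0.5175, 0.1924, 0.202]
eef_rot: [-4.9, 89.8, -174.2]
ft_force: [-0.9, 0.3, 0.6]
gripper_width: 0.825
```

```bash
python3 - <<'E'
from p import *
print(bot.state()['eef_pos'],bot.state()['clock'])
t=cams.read_camera('side');crop('side',t,(180,120,400,320),3.6,'pics/s29.png')
t=cams.read_camera('top');crop('top',t,(140,120,440,300),2.6,'pics/t29.png');cv2.imwrite('pics/top29.png',t[:,:,::-1])
s=cams.read_camera('side');cv2.imwrite('pics/side29.png',s[:,:,::-1])
E
```

```text
[0.51751417 0.19240807 0.20198431] 27.75
```

View pics/s29.png

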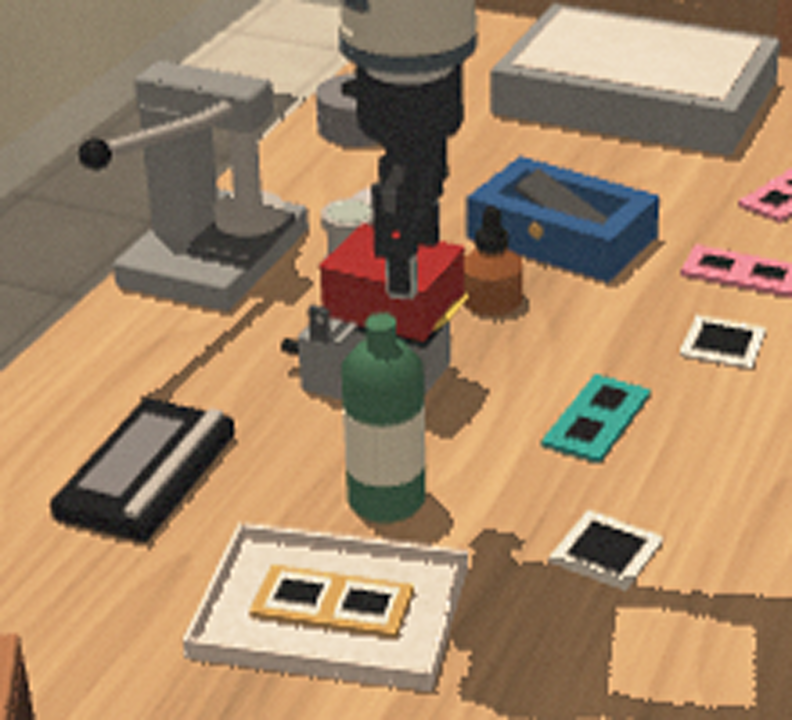

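View pics/t29.png

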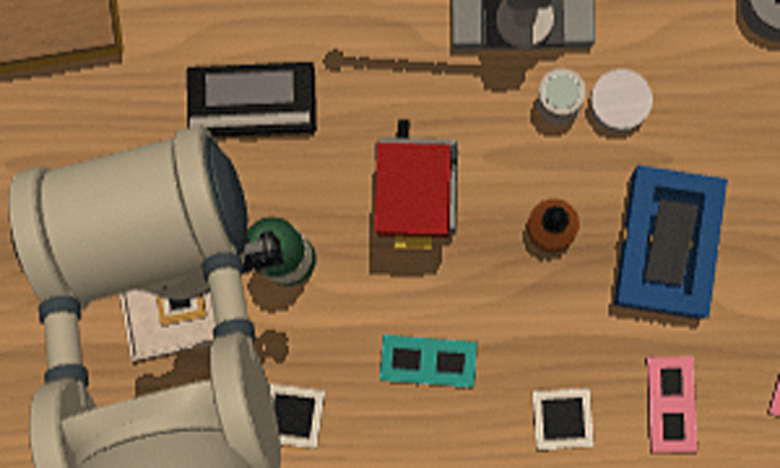

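```bash
python3 - <<'E'
from p import *
for u,v in ((332,598),(250,612),(268,566),(412,582),(400,634)): print(plane('side',180+u/3.6-.5,120+v/3.6-.5,.013).round(4))
a=cv2.imread('pics/side0.png').astype(int);b=cv2.imread('pics/side29.png').astype(int)
for n,(x0,y0,x1,y1) in dict(duster=(272,205,302,268),mount1=(330,260,366,286),mount2=(366,205,396,225),drop=(308,178,328,208),cutter=(193,228,247,270)).items(): print(n,abs(a-b)[y0:y1,x0:x1].mean().round(1))
print(bot.state()['joint_vel'].round(2))
E
```

```text
[0.5447 0.304  0.013 ]
[0.5958 0.3415 0.013 ]
[0.608  0.2892 0.013 ]
[0.4948 0.2642 0.013 ]
[0.4796 0.321  0.013 ]
duster 4.1
mount1 20.7
mount2 5.6
drop 4.0
cutter 4.9
[ 1.24  1.25 -1.76  0.23  0.1   0.29]
```

```bash
python3 -c "
from bench import bot
print(bot.close_job())"
```

```text
the job is handed in; nothing more can be done
None
```

I did all the steps in order and handed the job in at about 28 s of the 72 s. It reported no verdict.

**Switch box:** I lifted the guard cover to about 0.35 rad. I then pushed the toggle back until it hit its stop, about 27 N, with the cover lying on the finger. When I drew the finger out, the cover dropped shut.

**Carrier:** I pressed the front end down to the bed's stop, gripped the raised back end across its width, lifted it out and laid it in the white tray.

**Last checks:**
- **Carrier position:** the side camera puts its centre at (0.545, 0.304), about 2 mm from my estimate of the tray's centre, and it lies flat with the slides facing up.
- **Cover and toggle:** the cover is shut. With it closed I could not see the toggle again.
- **Bystanders:** the can, dropper, cutter and one slide mount match the starting picture. The other mount's patch differs, most likely because the arm's shadow falls across it. It looks unmoved, but I did not measure it. I did not compare the loupe or the film tin.

**What disagreed or went less smoothly:**
- **Finger tips:** they really sit about 39 mm behind the TCP position the robot reports, in both cameras. My first attempt to reach under the lip therefore missed without touching anything. I corrected for the offset after that.
- **Bed tilt:** the pictures gave 0.35 to 0.42 rad, which is less precise than feeling the stop but above the 0.25 rad needed.
- **Forces:** the fingers pressed briefly with about 70 N at the bed's stop and about 60 N on the tray floor. Both were below the 120 N wrist limit, and I eased off before opening the fingers.

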